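# Feed the turned blanks out of the notched rack into the tray

### The job

Empty the feed rack: lift the stop out of its notches, shift it towards the open bay so that its foot pushes the row of wooden blanks along under the overhang until just the foremost blank stands clear in the bay, let the stop down fully into the notches there and let go, then put that blank into the tray; carry on in the same way until the stop sits in the notches nearest the bay and every blank lies in the tray, side by side. Last, bring the stop back into the notches farthest from the bay, fully down, ready for refilling. Leave the cup, the sanding block and the brush where they are.

Things in the scene. Friction and masses are not known exactly. Their poses are not given: they have to be found in the camera images.
- rack: Fixed light wooden feed rack, 100 x 404 mm, 87 mm high; origin under its middle, z up, y along the row (open bay at the -y end). Floor 10 mm thick; channel 64 mm wide between side boards, which end at x = +-44 mm. From y = -108 to +202 mm lips (underside 65, top 71 mm above the bench) overhang the channel, leaving a slot 36 mm wide along its middle: blanks there cannot be lifted out.
- notch_far (a point): Floor of the notches farthest from the bay, 71 mm above the bench, mid-way between the two combs; axes as the rack's. The combs stand on the lips (x = +-32 to +-44 mm, tops at 87 mm) and have five pairs of notches 60 mm apart (rack y = -65, -5, 55, 115, 175 mm), each 34 mm wide (40 at the mouth) and 16 mm deep. The stop starts here and must end here.
- notch_near (a point): The same for the notches nearest the bay (rack y = -65 mm), pair 1; pairs 2 to 5 follow towards +y. With m blanks left in the rack, the stop in pair m holds just the foremost blank clear in the bay.
- bay (a point): Where the foremost blank stands once pushed out: floor of the bay (10 mm above the bench) at rack y = -150 mm; axes as the rack's. The bay (y = -108 to -194 mm) is open above; 6 mm kerbs at its sides, an end board up to 32 mm high at y = -194 to -202 mm.
- stop: Loose dark wooden stop, 0.25 kg. Cross bar 112 (x) x 30 (y) x 14 mm (z), origin in the middle of its underside, axes as the rack's; seated, the origin lies at the notch floor (2 mm play each way). Lift it over 16 mm to pass the combs. Below hangs a foot 30 mm wide, 56 mm deep; its flat front, 55 mm to -y of the origin, pushes the blanks, also while lifted by up to 30 mm.
- stop_grip (a point): Middle of the grip on top of the stop: an upright block 30 (x) x 26 (y) x 40 mm (z), its centre 34 mm above the stop's origin (105 mm above the bench when seated; top at 125 mm) and 2 mm to +y. Axes as the stop's. Pinched on its y faces (front and back) it stays level while pushing; on its x faces it may pivot.
- blank_1_center (a point): Centre (half-way up) of a turned wooden blank, rounded cylinder 60 mm in diameter, 50 mm high, 0.09 kg, z up along its axis. Three or four alike stand one behind another in the rack's channel at the start (some places may be empty), centre 35 mm above the bench. Absent in some starts.
- blank_2_center (a point): Centre (half-way up) of a turned wooden blank, rounded cylinder 60 mm in diameter, 50 mm high, 0.09 kg, z up along its axis. Three or four alike stand one behind another in the rack's channel at the start (some places may be empty), centre 35 mm above the bench. Absent in some starts.
- blank_3_center (a point): Centre (half-way up) of a turned wooden blank, rounded cylinder 60 mm in diameter, 50 mm high, 0.09 kg, z up along its axis. Three or four alike stand one behind another in the rack's channel at the start (some places may be empty), centre 35 mm above the bench. Absent in some starts.
- blank_4_center (a point): Centre (half-way up) of a turned wooden blank, rounded cylinder 60 mm in diameter, 50 mm high, 0.09 kg, z up along its axis. Three or four alike stand one behind another in the rack's channel at the start (some places may be empty), centre 35 mm above the bench. Absent in some starts.
- tray: Loose open wooden tray, 150 mm (x) x 220 mm (y), 26 mm high, walls and floor 7 mm thick, 0.8 kg; origin under the middle of its floor, z up. Takes four blanks two by two, e.g. at x = +-34, y = +-45 mm; a standing blank's centre is then 32 mm above the bench.
- desk_lamp: Work lamp clamped to the back of the bench. Its round dark shade, about 0.24 m wide, hangs some 0.25 m to the right (-y) of this origin, its underside at least 0.5 m above the bench: swing the arm past it low and near the robot.
- cup: Wooden cup, 66 mm in diameter, 55 mm high, origin under its middle. Bystander.
- sand_block_a: Brown sanding block 64 x 84 x 30 mm, origin under its middle. Bystander.
- bench_brush: Bristle brush 44 x 131 x 34 mm, origin under its middle. Bystander.
Things that resemble listed ones, but are neither listed nor needed, are in the scene too. Leave any yellow look-alike of the part that bears blank_3_center alone.

How it is judged (in metres and radians):
On the way, in this order (a step that is already met when the one before it is completed fails the run):
1. the first blank is in the tray while the stop sits down in a pair of notches short of the last (((x of blank_1_center in the frame of tray between -0.07 and 0.07 m and y of blank_1_center in the frame of tray between -0.104 and 0.104 m and z of blank_1_center in the frame of tray below 0.055 m and contact force between the fingers and blank_1 below 0.1 N) or (x of blank_2_center in the frame of tray between -0.07 and 0.07 m and y of blank_2_center in the frame of tray between -0.104 and 0.104 m and z of blank_2_center in the frame of tray below 0.055 m and contact force between the fingers and blank_2 below 0.1 N) or (x of blank_3_center in the frame of tray between -0.07 and 0.07 m and y of blank_3_center in the frame of tray between -0.104 and 0.104 m and z of blank_3_center in the frame of tray below 0.055 m and contact force between the fingers and blank_3 below 0.1 N) or (x of blank_4_center in the frame of tray between -0.07 and 0.07 m and y of blank_4_center in the frame of tray between -0.104 and 0.104 m and z of blank_4_center in the frame of tray below 0.055 m and contact force between the fingers and blank_4 below 0.1 N)) and ((y of stop in the frame of rack between -0.011 and 0.001 m and z of stop in the frame of rack between 0.064 and 0.076 m and angle between stop_grip's own z axis and vertical below 0.12 rad and contact force between the fingers and stop below 0.1 N) or (y of stop in the frame of rack between 0.049 and 0.061 m and z of stop in the frame of rack between 0.064 and 0.076 m and angle between stop_grip's own z axis and vertical below 0.12 rad and contact force between the fingers and stop below 0.1 N) or (y of stop in the frame of rack between 0.109 and 0.121 m and z of stop in the frame of rack between 0.064 and 0.076 m and angle between stop_grip's own z axis and vertical below 0.12 rad and contact force between the fingers and stop below 0.1 N))), for 0.2 s.
2. the stop sits down in the notches nearest the bay (y of stop in the frame of rack between -0.071 and -0.059 m and z of stop in the frame of rack between 0.064 and 0.076 m and angle between stop_grip's own z axis and vertical below 0.12 rad and contact force between the fingers and stop below 0.1 N), for 0.2 s.
3. every blank is in the tray (x of blank_1_center in the frame of tray between -0.07 and 0.07 m and y of blank_1_center in the frame of tray between -0.104 and 0.104 m and z of each of blank_1_center, blank_2_center, blank_3_center, blank_4_center in the frame of tray below 0.055 m and contact force between the fingers and blank_1 below 0.1 N and x of blank_2_center in the frame of tray between -0.07 and 0.07 m and y of blank_2_center in the frame of tray between -0.104 and 0.104 m and contact force between the fingers and blank_2 below 0.1 N and x of blank_3_center in the frame of tray between -0.07 and 0.07 m and y of blank_3_center in the frame of tray between -0.104 and 0.104 m and contact force between the fingers and blank_3 below 0.1 N and x of blank_4_center in the frame of tray between -0.07 and 0.07 m and y of blank_4_center in the frame of tray between -0.104 and 0.104 m and contact force between the fingers and blank_4 below 0.1 N), for 0.2 s.
At the end, for the whole second after the job is handed in: Every blank lies released in the tray, its centre inside the rim and under 55 mm above the tray's underside; the stop sits released, level and fully down (within 5 mm) in the notches farthest from the bay (within 6 mm along the rack); all at rest (all of step 3 and y of stop in the frame of rack between 0.169 and 0.181 m and z of stop in the frame of rack between 0.064 and 0.076 m and angle between stop_grip's own z axis and vertical below 0.12 rad and contact force between the fingers and stop below 0.1 N and linear speed of each of blank_1, blank_2, blank_3, blank_4, stop below 0.03 m/s); the robot touches nothing.
It fails at once if the cup is pushed away (distance of cup from where it was at the start of the episode above 0.04 m).
It fails at once if the sand_block_a is pushed away (distance of sand_block_a from where it was at the start of the episode above 0.04 m).
It fails at once if the bench_brush is pushed away (distance of bench_brush from where it was at the start of the episode above 0.04 m).
Of blank_1, blank_2, blank_3, blank_4 only 3 to 4 are there at a start; the rules pass over those that are not, and their reading is None.
At some moment in a run one of tray may be knocked a few centimetres aside while the robot is not near it.
Once in a run the grip may slacken for a moment while it holds something.
It also fails if it takes over 200 s, if anything falls off the work surface, if the arm or the gripper's body presses on something with over 40 N, if the wrist force passes 120 N, or if a joint passes its speed limit or range.

### The arm

A 7-joint arm with a two-finger parallel gripper is mounted at the origin on a cart in front of the work surface, level with it; the furniture and walls round the work are solid. World frame = base frame: x ahead of the robot, y to its left, z up, the work surface at z = 0. Lengths are in mm, angles in rad, forces in N, time in s.
With the tool pointing down it reaches from about 425 to 925 mm from the base axis. Payload 6.8 kg.
Tool frame: the origin (TCP) lies at the very end of the fingers, on their centre line; the grasp point (between the pads) lies 19 mm behind it (arm.grip_depth is the distance from the TCP to the grasp point, in mm); z points along the fingers, y is the direction in which the jaws open and shut (so a half turn about z gives the same grasp; the last joint's range is limited). The gripper opens to 85 mm and grips with 20 to 120 N. Pads are 22 mm wide; open, the fingers measure 114 mm over their backs; the gripper's body (76 mm by 85 mm) begins 54 mm behind the grasp point. The pads swing forward as they close: fully open they stand 13 mm farther back than shut.
Start: joints at [1.197, 0.477, 0.022, 1.555, -0.011, 1.109, -0.083], TCP at [177.318, -651.311, 231.308] pointing down, gripper open.
Joint ranges: [-2.96, 2.96], [-0.34, 2.1], [-1.41, 1.46], [0.24, 2.44], [-1.37, 4.51], [0.17, 1.92], [-2.96, 2.96]. Speed limits (rad/s): [2.39, 2.39, 3.14, 3.14, 3.14, 3.14, 3.14].

### API

Orientations are given as [roll, pitch, yaw] about the fixed x, y, z axes, in that order (R = Rz(yaw) Ry(pitch) Rx(roll)).
In Python, from station import arm gives the robot as it stands.
- The arm moves only by the tool jog_arm, never from a script. Its argument "increments" is text: rows parted by semicolons, each of 7 numbers parted by spaces: the closure in counts, from 0 (fully open) to 255 (shut), then the shift along the tool's x, y, z as a fraction of full scale, then the turn, a rotation vector about the tool's x, y, z as a fraction of full scale. In form: jaw dx dy dz rx ry rz; .... A call has 1 to 8 rows; each row shifts and turns the pose as measured when the row begins, along the tool's axes as they then stand; what a row does not reach is not made up. Full scale, the value 1, is 30 mm for a shift and 4 degrees for a turn. A row lasts 1/12 s, in which the tool goes at most 41.7 mm and 7.16 degrees, less where a joint would pass 70% of its speed; a pose out of reach is approached as far as the arm can. A call with a number of a shift or a turn outside -1 to 1 is refused whole. A call with a gripper value outside its range is refused whole. The fingers move at their own pace and stop on an object; "newtons" is the grip in N (left out, the last holds). Time passes only in rows, so rows that do not move let the fingers close. It gives the time, the measured TCP pose, the force and the opening at its end, in the units of the state.
- arm.sense(): the state, without advancing time (a new reading comes with each control period).
- arm.capture(name): name is "scene" or "side" or "wrist"; returns the picture (480x640x3 uint8, red, green, blue); there is no depth.
- arm.camera_params(name): a dict with "camera_matrix" (3x3 intrinsics, pixels), "distortion" ([k1, k2, p1, p2, k3] as OpenCV has them; the pictures are not rectified), "xyz" and "orientation" of the camera in the world; the wrist camera has in their place "mount" (4x4, takes a point from camera to tool coordinates, whose origin is the TCP and whose axes are the flange's). Camera axes: x right, y up, looking along -z (the intrinsics and any distortion apply to the point x, -y, -z); pixel columns grow to the right and rows downward; lengths in mm; the calibration is good to about 2 mm. A picture is of the moment at which its call begins: read the wrist's pose just before it. camera_params takes no time and is no camera call.
- arm.close_job(): hands the job in, once; it reports no verdict.
Trained networks look in the newest picture that a camera, given by its name, has taken for a name from the list of things; names that differ only in an ending like _2 or _b are one class to them, and where a whole thing is asked for, a point or a joint stands for the part that bears it (a point fixed in the world has none). Each returns a list of dicts, best first, with "confidence" (0 to 1); they miss things now and then, are a little off and sometimes report something else, mostly with a low value. They report only what shows in the picture. A call takes as long as a camera call. They do not tell look-alikes from the thing itself.
- arm.outline_of(camera, name): "mask" (480x640 bool, what is visible of it) and "rect" ([left, top, right, bottom] in pixels, round what is visible of it).
The state is a dict: "clock": time; "joints": joint angles; "joint_velocities": joint speeds; "joint_efforts": joint torques, N m; "tool_pos": TCP position; "eef_rot": TCP orientation; "ft_force": force on the tool from outside, world axes, zero at the start; "torque": the same for the moment, N m; "grip_width": opening from 0.0 (shut) to 1.0 (fully open).
Only numpy, scipy, OpenCV 4.12 (cv2) and the standard library are available. Lean on these libraries where they do the work, as an engineer would, in place of code of your own. Each camera call takes 0.05 s, during which the arm holds its last target.

## Working session

There is one attempt and no reset: what is moved stays moved. The work goes in short steps, Python scripts to look and compute and a tool call to move; the robot and the scene stay as the last step left them, time stands still between calls to the robot, and variables do not carry over. Pictures are saved under pics/ and viewed, and the job is handed in when it is done.

Besides the shell and the picture viewer there is one more tool, called after ">>>" as a command line: name --argument value ..., lists and objects as JSON in quotes. jog_arm: Moves the arm, as the interface text tells. Shift numbers are shares of 30 mm and turn numbers shares of 4 degrees, none past 1 either way. Its arguments: {"type":"object","properties":{"increments":{"type":"string"},"newtons":{"type":"number"}},"required":["increments"]}

```bash
ls; mkdir -p pics; python3 - <<'E'
from station import arm
import cv2,json
print(arm.sense())
for n in ["scene","side","wrist"]:
    im=arm.capture(n); cv2.imwrite(f"pics/a_{n}.png",im[:,:,::-1]); print(n,arm.camera_params(n))
E
```

```text
pics
{'clock': 0.0, 'joints': array([ 1.19691273,  0.47779658,  0.02229725,  1.55647072, -0.01150462,
        1.10929565, -0.08310998]), 'joint_velocities': array([ 7.82136195e-04, -3.33934677e-04, -7.68195161e-05,  2.46749618e-03,
        8.46219728e-04,  1.34148558e-04, -1.12358824e-03]), 'joint_efforts': array([-7.20674848e-05, -5.96435809e+01,  1.60783734e+00, -2.81192797e+01,
        1.24231828e-02,  9.38416051e-03, -1.03941244e-05]), 'tool_pos': array([ 177.15224957, -650.71373046,  230.3191175 ]), 'eef_rot': array([-3.13975321e+00,  1.13658437e-04,  2.65830804e-01]), 'ft_force': array([0.35054955, 0.5628988 , 0.11766109]), 'torque': array([-0.01778809, -0.03050895,  0.01180193]), 'grip_width': 1.0032100289517427}
scene {'camera_matrix': array([[517.75350942,   0.        , 316.53859812],
       [  0.        , 517.75350942, 241.86739229],
       [  0.        ,   0.        ,   1.        ]]), 'distortion': array([-0.12603761,  0.        ,  0.        ,  0.        ,  0.        ]), 'xyz': array([ 206.86647754, -631.39868848,  913.28869887]), 'orientation': array([ 0.75399322, -0.0143
[... 318 characters left out ...]
131986,  806.95984424]), 'orientation': array([ 0.93763063, -0.00734964,  1.50359261])}
wrist {'camera_matrix': array([[331.81153995,   0.        , 318.84890672],
       [  0.        , 331.81153995, 237.76944195],
       [  0.        ,   0.        ,   1.        ]]), 'distortion': array([0.00705749, 0.        , 0.        , 0.        , 0.        ]), 'mount': array([[-6.33102040e-04,  9.63351087e-01,  2.68242953e-01,
         6.86033437e+01],
       [ 9.99999742e-01,  5.18609181e-04,  4.97680020e-04,
        -4.68818386e-01],
       [ 3.40327331e-04,  2.68243199e-01, -9.63351167e-01,
        -1.43088862e+02],
       [ 0.00000000e+00,  0.00000000e+00,  0.00000000e+00,
         1.00000000e+00]])}
```

View pics/a_scene.png

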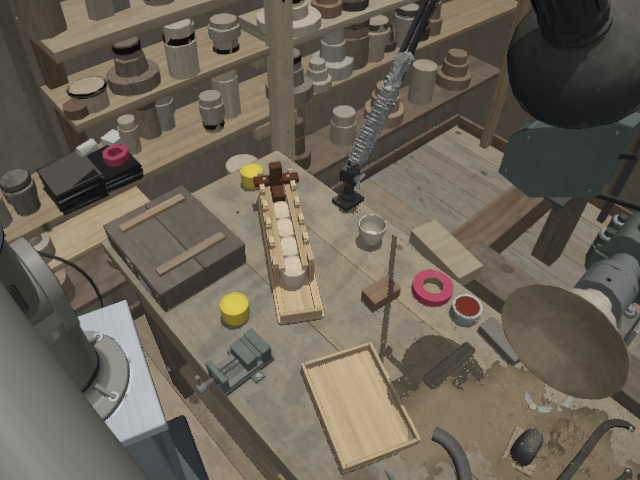

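View pics/a_side.png

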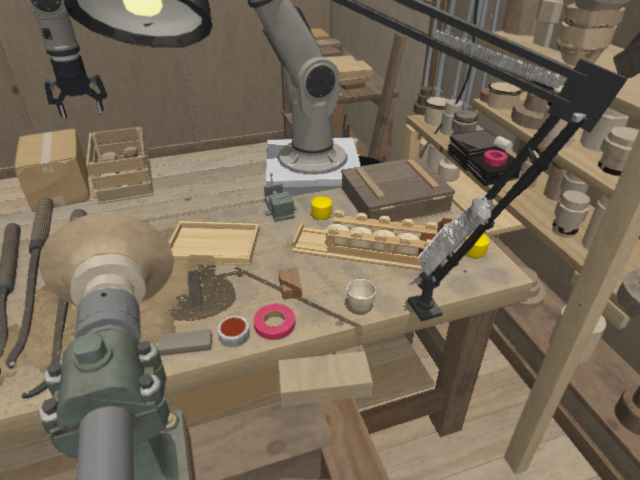

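View pics/a_wrist.png

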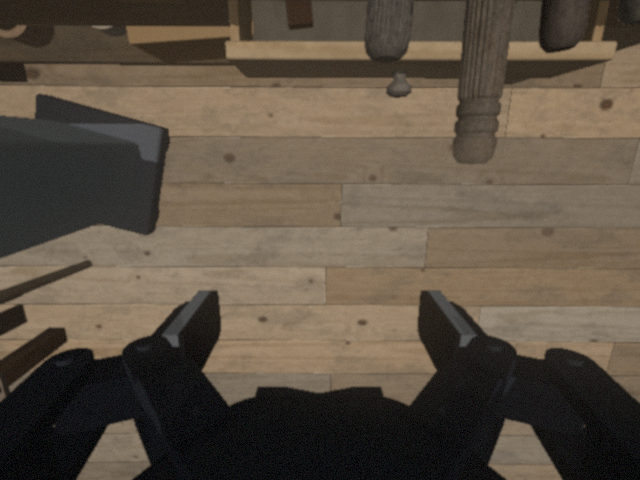

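The scene view shows the rack running from the stop at about (277,180) to the bay at (298,310). There are four pale blanks, at rows 213, 230, 248 and 270, and the tray is at (360,405). The yellow look-alikes are at (235,308) and (252,177).

```bash
cat > h.py <<'E'
import numpy as np,cv2
from scipy.spatial.transform import Rotation as R
from station import arm
def cam(name,state=None):
    p=arm.camera_params(name);K=p["camera_matrix"];d=p["distortion"]
    if "mount" in p:
        s=state or arm.sense()
        T=np.eye(4);T[:3,:3]=R.from_euler('xyz',s["eef_rot"]).as_matrix();T[:3,3]=s["tool_pos"]
        T=T@p["mount"];return K,d,T[:3,:3],T[:3,3]
    return K,d,R.from_euler('xyz',p["orientation"]).as_matrix(),np.array(p["xyz"])
def ray(c,uv):
    K,d,Rm,o=c
    n=cv2.undistortPoints(np.array(uv,float).reshape(-1,1,2),K,d).reshape(-1,2)
    v=np.c_[n[:,0],-n[:,1],-np.ones(len(n))]
    return o,(v@Rm.T)
def onz(c,uv,z):
    o,v=ray(c,uv); return o+v*((z-o[2])/v[:,2])[:,None]
def proj(c,P):
    K,d,Rm,o=c
    q=(np.atleast_2d(P)-o)@Rm; q=np.c_[q[:,0],-q[:,1],-q[:,2]]
    return cv2.projectPoints(q,np.zeros(3),np.zeros(3),K,d)[0].reshape(-1,2)
E
python3 - <<'E'
from h import *
ims={n:cv2.imread(f"pics/a_{n}.png") for n in["scene","side"]}
cv2.imwrite("pics/z_scene.png",cv2.resize(ims["scene"][150:330,210:370],None,fx=3.3,fy=3.3,interpolation=cv2.INTER_CUBIC)[:600])
cv2.imwrite("pics/z_side.png",cv2.resize(ims["side"][190:290,280:500],None,fx=3.6,fy=3.6,interpolation=cv2.INTER_CUBIC))
for n in["scene","side"]:
    c=cam(n)
    for t in ["tray","rack","stop","blank_1_center","cup","sand_block_a","bench_brush"]:
        for r in arm.outline_of(n,t)[:6]:
            m=r["mask"];ys,xs=np.nonzero(m)
            z=dict(tray=13,rack=40,stop=100,blank_1_center=60,cup=27,sand_block_a=15,bench_brush=17)[t]
            print(n,t,round(r["confidence"],2),r["rect"],onz(c,[[xs.mean(),ys.mean()]],z)[0].round(0))
E
```

```text
scene tray 0.91 [300.9, 344.9, 418.4, 473.9] [ 481. -292.   13.]
scene rack 0.68 [260.1, 169.2, 326.1, 324.2] [509.  71.  40.]
scene stop 0.73 [253.1, 163.4, 295.9, 201.8] [567. 271. 100.]
scene stop 0.2 [276.2, 219.3, 295.2, 237.8] [521. 114. 100.]
scene blank_1_center 0.9 [279.3, 254.7, 311.0, 287.3] [496.  21.  60.]
scene blank_1_center 0.72 [257.3, 170.3, 322.5, 326.0] [502.  55.  60.]
scene cup 0.68 [362.8, 211.8, 389.1, 249.6] [735.  85.  27.]
scene sand_block_a 0.75 [359.7, 272.8, 398.3, 311.5] [657. -83.  15.]
scene bench_brush 0.92 [423.1, 344.8, 477.0, 389.3] [ 679. -300.   17.]
side tray 0.9 [172.7, 221.4, 257.3, 264.7] [ 487. -281.   13.]
side rack 0.68 [294.6, 209.7, 445.2, 271.0] [538. 107.  40.]
side stop 0.79 [418.6, 219.2, 453.8, 252.4] [578. 274. 100.]
side blank_1_center 0.7 [332.7, 225.1, 350.4, 246.3] [526.  46.  60.]
side blank_1_center 0.17 [172.8, 223.0, 257.1, 264.7] [ 549. -268.   60.]
side cup 0.98 [345.6, 279.7, 372.6, 312.5] [717.  75.  27.]
side sand_block_a 0.85 [280.4, 269.2, 301.7, 298.4] [657. -84.  15.]
side bench_brush 0.67 [188.8, 271.7, 204.0, 316.1] [ 678. -304.   17.]
```

View pics/z_scene.png

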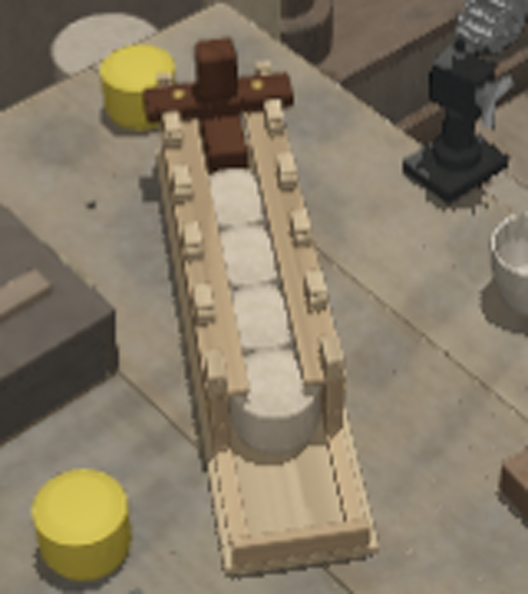

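View pics/z_side.png

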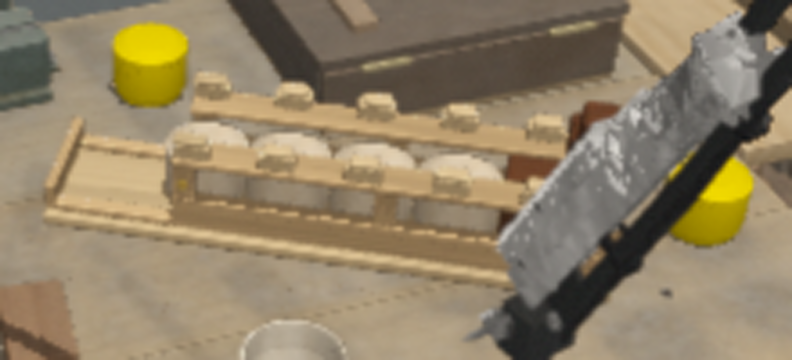

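```bash
python3 - <<'E'
from h import *
cs=cam("scene");cd=cam("side")
z=lambda p:[210+p[0]/3.3,150+p[1]/3.3]
w=lambda p:[280+p[0]/3.6,190+p[1]/3.6]
a=onz(cs,[z((228,575)),z((375,553))],0);print(a)
b=onz(cd,[w((45,212)),w((80,120))],[0]);print(b, onz(cd,[w((80,120)),w((48,190))],32))
# stop bar ends & grip top; 
print(onz(cs,[z((146,90)),z((292,75))],85))
print(onz(cs,[z((215,43))],125), onz(cs,[z((238,183)),z((250,245)),z((262,313)),z((277,378))],60))
print(onz(cs,[z((83,500))],60))
# model fit
E
```

```text
[[ 4.27953779e+02 -5.02936706e+01  0.00000000e+00]
 [ 5.20126221e+02 -7.67543736e+01 -1.13686838e-13]]
[[ 5.08952136e+02 -7.70581164e+01 -1.13686838e-13]
 [ 3.94490054e+02 -4.80776971e+01  0.00000000e+00]] [[439.30032826 -48.73254499  32.        ]
 [524.09046717 -74.08790218  32.        ]]
[[530.19005227 321.98455145  85.        ]
 [636.79054987 289.53546801  85.        ]]
[[580.89624177 303.84363207 125.        ]] [[560.47404836 222.172769    60.        ]
 [541.57901709 159.63231519  60.        ]
 [521.61327963  96.32932541  60.        ]
 [505.92619008  39.03851061  60.        ]]
[[355.52669999   1.82674105  60.        ]]
```

```bash
python3 - <<'E'
from h import *
cs=cam("scene");cd=cam("side")
def tri(u,v):
    o1,d1=ray(cs,[u]);o2,d2=ray(cd,[v]);d1=d1[0];d2=d2[0]
    t=np.linalg.lstsq(np.c_[d1,-d2],o2-o1,rcond=None)[0]
    return o1+t[0]*d1,o2+t[1]*d2
print("lamp",tri((590,65),(140,5)),tri((348,197),(425,303)))
print(onz(cs,[(348,200)],0))
# tray corners (outer rim z 26)
print(onz(cs,[(302,365),(372,345),(418,438),(343,468)],26))
for n in ["scene","side"]:
    r=arm.outline_of(n,"tray")
    print(r[:0])
    if r:
        m=r[0]["mask"].astype(np.uint8);cnt=max(cv2.findContours(m,0,1)[0],key=len)
        q=cv2.approxPolyDP(cnt,6,True).reshape(-1,2);print(q.tolist(),onz(cam(n),q,26).round(0).tolist())
E
```

```text
lamp (array([ 746.42484653, -291.07268897,  640.02475282]), array([ 742.0816347 , -279.57367168,  645.7701074 ])) (array([744.82349532, 219.67586767,  17.05872881]), array([744.71846849, 219.95883517,  17.26439758]))
[[749.27611183 225.58403083   0.        ]]
[[ 422.44490108 -172.8190947    26.        ]
 [ 567.02748455 -194.56935316   26.        ]
 [ 541.10701575 -398.09557569   26.        ]
 [ 397.1891823  -384.01701594   26.        ]]
[]
[[370, 343], [301, 364], [344, 472], [419, 441]] [[566.0, -189.0, 26.0], [422.0, -170.0, 26.0], [395.0, -391.0, 26.0], [540.0, -404.0, 26.0]]
[]
[[170, 240], [175, 261], [245, 266], [259, 229], [180, 221]] [[486.0, -394.0, 26.0], [573.0, -366.0, 26.0], [602.0, -193.0, 26.0], [451.0, -165.0, 26.0], [401.0, -383.0, 26.0]]
```

>>> jog_arm --increments "0 0 0 0 0 0 0;0 0.5 -1 0 0 0 0.5;0 0.5 -1 0 0 0 0.5;0 0.5 -1 0 0 0 0.5;0 0.5 -1 0 0 0 0.5"

```text
clock: 1.37
tool_pos: [207.1, -523.9, 229.5]
eef_rot: [3.138, 0.003, 0.111]
ft_force: [1.3, -0.0, -0.8]
grip_width: 1.0
```

```bash
python3 -c "
from h import *
s=arm.sense();print(s['clock'],s['tool_pos'],s['eef_rot'],s['joints'].round(2))"
```

```text
1.3667 [ 207.09114385 -523.88829588  229.54146707] [3.13788037e+00 2.59039528e-03 1.11221962e-01] [ 1.07  0.29  0.02  1.83 -0.    1.01 -0.37]
```

>>> jog_arm --increments "0 0.85 -1 0 0 0 0.7;0 0.85 -1 0 0 0 0.7;0 0.85 -1 0 0 0 0.7;0 0.85 -1 0 0 0 0.7;0 0.85 -1 0 0 0 0.7;0 0.85 -1 0 0 0 0.7;0 0.85 -1 0 0 0 0.7;0 0.85 -1 0 0 0 0.7"

```text
clock: 2.03
tool_pos: [427.3, -289.5, 230.2]
eef_rot: [3.134, -0.001, -0.31]
ft_force: [0.9, -0.3, -0.4]
grip_width: 1.001
```

>>> jog_arm --increments "0 -0.05 -1 0 0 0 0;0 -0.05 -1 0 0 0 0;0 -0.05 -1 0 0 0 0;0 -0.05 -1 0 0 0 0;0 -0.05 -1 0 0 0 0;0 -0.05 -1 0 0 0 0;0 -0.05 -1 0 0 0 0;0 -0.05 -1 0 0 0 0"

```text
clock: 2.7
tool_pos: [498.0, -44.8, 230.7]
eef_rot: [3.134, -0.01, -0.309]
ft_force: [0.3, 0.3, 0.6]
grip_width: 0.999
```

>>> jog_arm --increments "0 -0.05 -1 0 0 0 0;0 -0.05 -1 0 0 0 0;0 -0.05 -1 0 0 0 0;0 -0.05 -1 0 0 0 0;0 -0.05 -1 0 0 0 0;0 -0.05 -1 0 0 0 0;0 0 0 0 0 0 0"

```text
clock: 3.28
tool_pos: [546.3, 145.6, 231.5]
eef_rot: [3.14, -0.014, -0.303]
ft_force: [-0.1, 1.3, 0.2]
grip_width: 1.0
```

```bash
python3 - <<'E'
from h import *
s=arm.sense();im=arm.capture("wrist");cv2.imwrite("pics/b_wrist.png",im[:,:,::-1]);print(s['tool_pos'],s['eef_rot'],s['clock'])
np.save("b_pose.npy",np.r_[s['tool_pos'],s['eef_rot']])
E
```

```text
[546.28063702 145.64809368 231.47583711] [ 3.13992535 -0.01362931 -0.3029132 ] 3.2833
```

View pics/b_wrist.png

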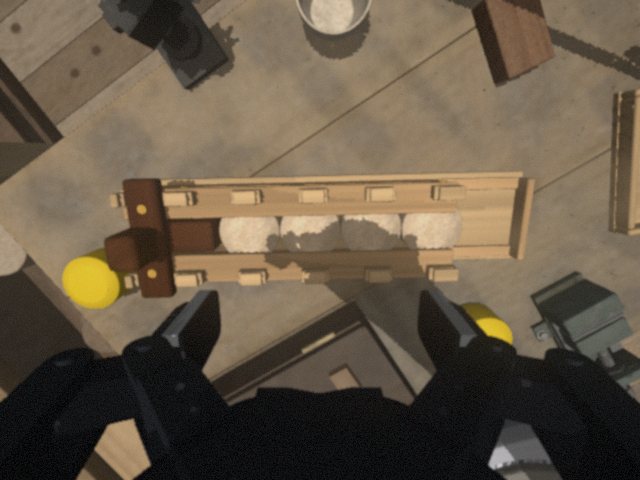

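The wrist view shows the stop bar at (148,238) with its grip at (123,250). The blanks are at columns 250, 311, 372 and 432, row 232. The bay is at about (490,220). Next I'll zoom in and fit the rack pose.

```bash
python3 - <<'E'
import cv2
im=cv2.imread("pics/b_wrist.png")
cv2.imwrite("pics/b1.png",cv2.resize(im[165:305,90:290],None,fx=4,fy=4,interpolation=cv2.INTER_CUBIC))
cv2.imwrite("pics/b2.png",cv2.resize(im[165:305,350:550],None,fx=4,fy=4,interpolation=cv2.INTER_CUBIC))
E
```

```text
(no output)
```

View pics/b1.png

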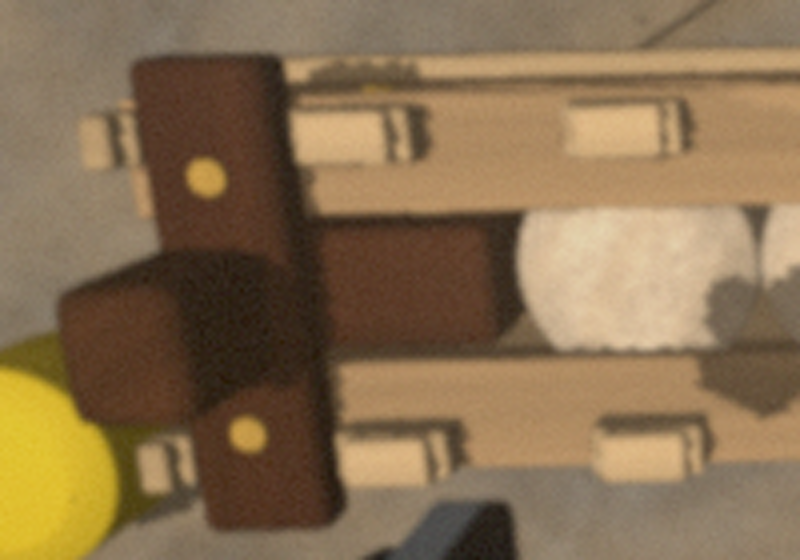

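View pics/b2.png

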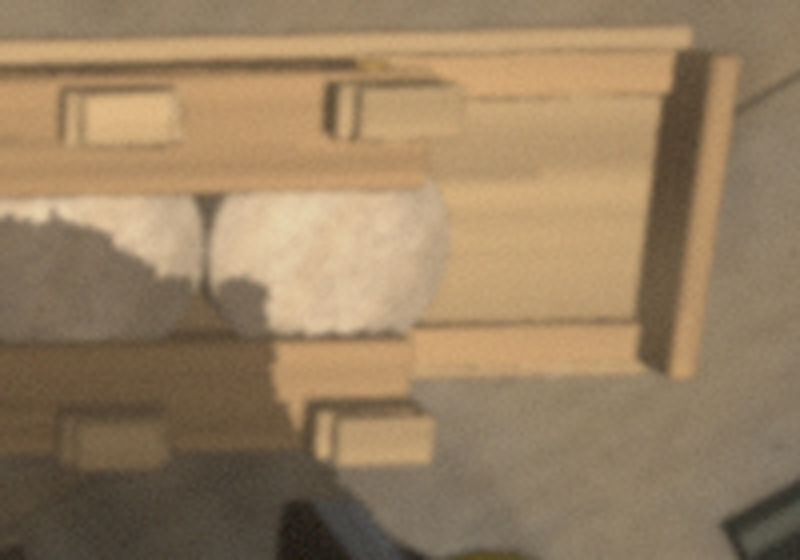

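```bash
cat > fit.py <<'E'
from h import *
from scipy.optimize import least_squares
b=np.load("b_pose.npy");c=cam("wrist",dict(tool_pos=b[:3],eef_rot=b[3:]))
A=[(44,75,665,105),(32,75,665,155),(44,95,567,105),(32,95,567,155),(44,135,385,108),(32,135,385,160),(-32,135,430,432),(-44,135,430,487),(-32,95,597,428),(-44,95,597,480),(-32,75,690,428),(-44,75,690,480)]
B=[(44,-25,82,90),(32,-25,82,145),(44,-45,180,90),(32,-45,180,145),(44,-85,357,85),(32,-85,357,140),(44,-108,460,85),(32,-108,460,140),(-32,-25,72,412),(-44,-25,72,470),(-32,-45,168,412),(-44,-45,168,470),(-32,-85,330,408),(-44,-85,330,465),(-32,-108,433,408),(-44,-108,433,465)]
P=np.array([[a[0],a[1],87] for a in A+B],float)
U=np.array([[90+a[2]/4,165+a[3]/4] for a in A]+[[350+a[2]/4,165+a[3]/4] for a in B])
def W(p,Q): 
    co,si=np.cos(p[2]),np.sin(p[2]); Q=np.atleast_2d(Q)
    return np.c_[p[0]+co*Q[:,0]-si*Q[:,1],p[1]+si*Q[:,0]+co*Q[:,1],Q[:,2]+p[3]]
if __name__=="__main__":
    f=lambda p:(proj(c,W(p,P))-U).ravel()
    r=least_squares(f,[531,130,-.285,0]);print("free z",r.x,np.abs(r.fun).mean())
    r2=least_squares(lambda p:f(np.r_[p,0]),[531,130,-.285]);print("z0",r2.x,np.abs(r2.fun).mean())
    p=np.r_[r2.x,0]
    np.save("rack.npy",p)
    print("teeth in scene/side:")
    for n in ["scene","side"]:
        im=cv2.imread(f"pics/a_{n}.png")
        im=cv2.resize(im,None,fx=3.5,fy=3.5,interpolation=cv2.INTER_CUBIC)
        for q in proj(cam(n),W(p,P))*3.5+1.75: cv2.circle(im,tuple(int(v) for v in q),2,(0,0,255),-1)
        for q in proj(cam(n),W(p,[[50,-202,0],[-50,-202,0],[0,-90,60],[0,-30,60],[0,30,60],[0,90,60],[0,177,125]]))*3.5+1.75: cv2.circle(im,tuple(int(v) for v in q),3,(255,0,0),-1)
        x0,y0=(240*3.5,155*3.5) if n=="scene" else (285*3.5,200*3.5)
        cv2.imwrite(f"pics/chk_{n}.png",im[int(y0):int(y0)+590,int(x0):int(x0)+700])
    print("stop grip",W(p,[0,177,105]),"bay",W(p,[0,-150,35]))
E
python3 fit.py
```

```text
free z [ 5.31069377e+02  1.29412313e+02 -2.81507434e-01 -1.05455490e+00] 0.7786122883290696
z0 [ 5.31308443e+02  1.29395454e+02 -2.81498129e-01] 0.8025334752666318
teeth in scene/side:
stop grip [[580.47817946 299.42879488 105.        ]] bay [[489.63917426 -14.70059746  35.        ]]
```

View pics/chk_scene.png

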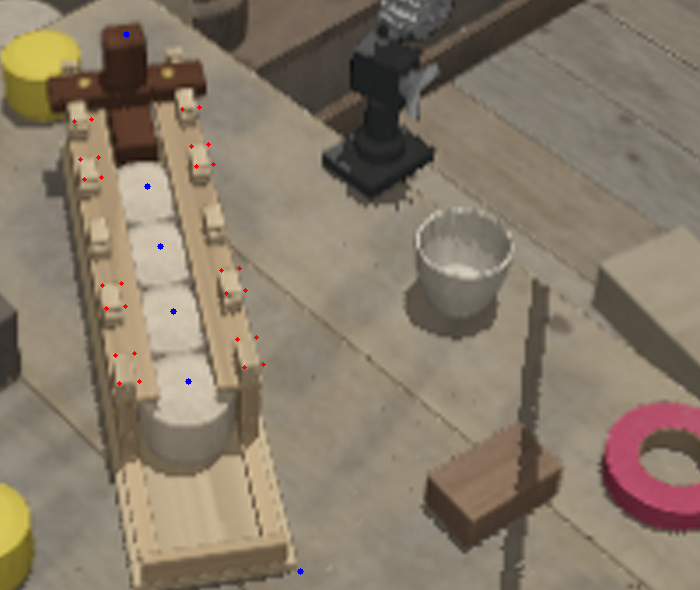

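View pics/chk_side.png

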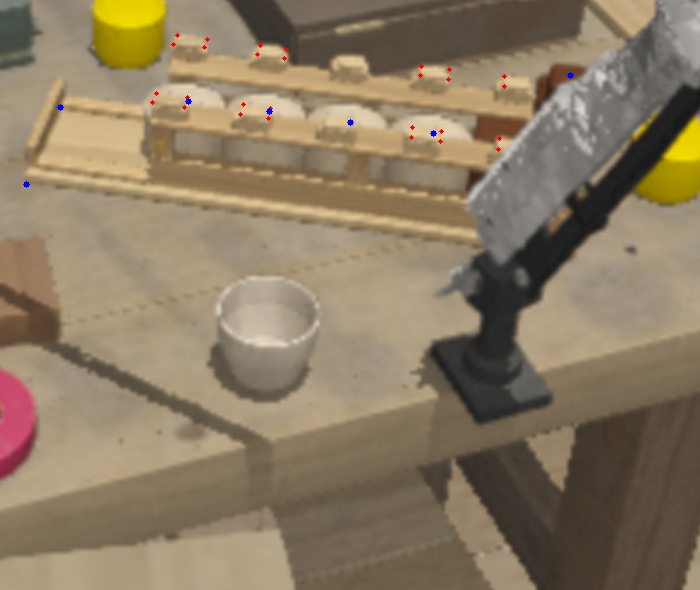

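```bash
cat > go.py <<'E'
import sys
from h import *
p=np.load("rack.npy")
def world(rx,ry): 
    co,si=np.cos(p[2]),np.sin(p[2]); return p[0]+co*rx-si*ry,p[1]+si*rx+co*ry
def delta(x,y,z,yaw):
    s=arm.sense();R0=R.from_euler('xyz',s['eef_rot']);R1=R.from_euler('xyz',[np.pi,0,yaw])
    t=R0.inv().apply(np.array([x,y,z])-s['tool_pos'])/30
    w=np.degrees((R0.inv()*R1).as_rotvec())/4
    print("clk %.2f"%s['clock'],"shift(rows)",t.round(2),"turn(rows)",w.round(2),"| tgt",np.round([x,y,z],1))
if __name__=="__main__":
    a=sys.argv; v=[float(k) for k in a[2:]]
    if a[1]=="r": # rack x y, z, yaw rel rack
        x,y=world(v[0],v[1]); delta(x,y,v[2],p[2]+v[3])
    else: delta(*v)
    s=arm.sense(); q=s['tool_pos']; co,si=np.cos(p[2]),np.sin(p[2]);d=q[:2]-p[:2]
    print("rack xy",(co*d[0]+si*d[1]).round(1),(-si*d[0]+co*d[1]).round(1),"z",q[2].round(1),"F",s['ft_force'].round(1),"g",round(s['grip_width']*85,1),"rot",s['eef_rot'].round(3))
E
python3 go.py r 0 177 92 0
```

```text
clk 3.33 shift(rows) [-0.53 -5.35  4.61] turn(rows) [ 0.06 -0.19 -0.33] | tgt [580.5 299.4  92. ]
rack xy 10.4 16.8 z 231.2 F [-0.2  0.2 -0.9] g 85.3 rot [ 3.138 -0.014 -0.305]
```

>>> jog_arm --increments "0 -0.1 -1 0 0 -0.1 -0.1;0 -0.1 -1 0 0 -0.1 -0.1;0 -0.1 -1 0 0 0 -0.1;0 -0.1 -1 0 0 0 0;0 -0.1 -1 0 0 0 0;0 0 -0.35 0.3 0 0 0;0 0 0 1 0 0 0;0 0 0 0 0 0 0"

```text
clock: 4.0
tool_pos: [582.1, 296.2, 189.7]
eef_rot: [3.132, -0.002, -0.295]
ft_force: [-0.6, -1.0, -1.4]
grip_width: 1.002
```

```bash
python3 go.py r 0 177 92 0
```

```text
clk 4.00 shift(rows) [-0.09 -0.12  3.25] turn(rows) [ 0.14 -0.03 -0.19] | tgt [580.5 299.4  92. ]
rack xy 2.5 174.3 z 189.7 F [-0.6 -1.  -1.4] g 85.2 rot [ 3.132e+00 -2.000e-03 -2.950e-01]
```

>>> jog_arm --increments "0 -0.1 -0.1 1 0.1 0 -0.1;0 0 0 1 0 0 -0.1;0 0 0 0.8 0 0 0;0 0 0 0.3 0 0 0;0 0 0 0 0 0 0"

```text
clock: 4.42
tool_pos: [584.1, 292.1, 97.5]
eef_rot: [3.137, -0.007, -0.288]
ft_force: [0.2, -0.7, -0.0]
grip_width: 0.999
```

```bash
python3 go.py r 0 177 92 0; python3 - <<'E'
from h import *
im=arm.capture("wrist");cv2.imwrite("pics/c.png",im[:,:,::-1])
E
```

```text
clk 4.42 shift(rows) [-0.19 -0.2   0.18] turn(rows) [ 0.07 -0.1  -0.09] | tgt [580.5 299.4  92. ]
rack xy 5.5 170.9 z 97.5 F [ 0.2 -0.7 -0. ] g 84.9 rot [ 3.137 -0.007 -0.288]
```

View pics/c.png

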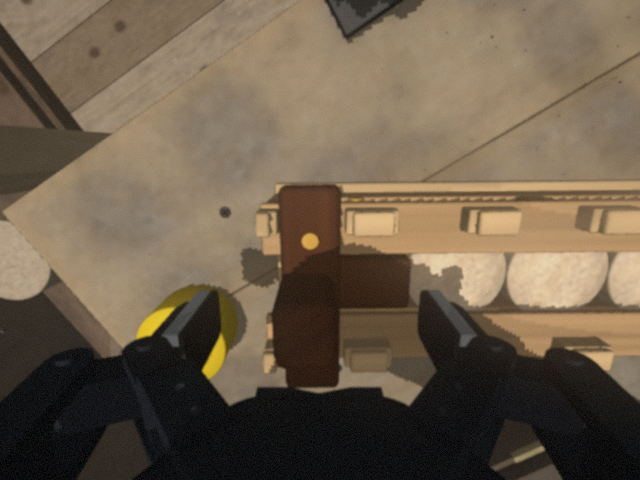

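>>> jog_arm --increments "0 -0.2 -0.22 0.15 0.1 -0.1 -0.1;0 -0.02 -0.02 0 0 0 0;0 0 0 0 0 0 0"

```text
clock: 4.72
tool_pos: [582.7, 301.3, 98.3]
eef_rot: [-3.134, -0.005, -0.283]
ft_force: [0.3, -0.0, 0.0]
grip_width: 1.004
```

```bash
python3 go.py r 0 177 92 0
```

```text
clk 4.72 shift(rows) [-0.06  0.08  0.21] turn(rows) [-0.1  -0.07 -0.02] | tgt [580.5 299.4  92. ]
rack xy 1.6 179.4 z 98.3 F [ 0.3 -0.   0. ] g 85.4 rot [-3.134 -0.005 -0.283]
```

>>> jog_arm --increments "0 -0.05 0.08 0.25 -0.1 0 0;0 0 0 0.05 0 0 0;0 0 0 0 0 0 0"

```text
clock: 4.97
tool_pos: [581.9, 300.8, 91.7]
eef_rot: [-3.138, -0.008, -0.283]
ft_force: [0.3, 0.4, -0.2]
grip_width: 1.001
```

```bash
python3 go.py r 0 177 92 0
```

```text
clk 4.97 shift(rows) [-0.03  0.06 -0.01] turn(rows) [-0.05 -0.12 -0.02] | tgt [580.5 299.4  92. ]
rack xy 1.0 178.7 z 91.7 F [ 0.3  0.4 -0.2] g 85.1 rot [-3.138 -0.008 -0.283]
```

>>> jog_arm --increments "255 0 0.05 0 0 -0.1 0;255 0 0 0 0 0 0;255 0 0 0 0 0 0;255 0 0 0 0 0 0;255 0 0 0 0 0 0;255 0 0 0 0 0 0;255 0 0 0 0 0 0" --newtons 80

```text
clock: 5.55
tool_pos: [581.9, 299.4, 92.3]
eef_rot: [-3.138, -0.001, -0.283]
ft_force: [0.3, -0.2, -0.5]
grip_width: 0.294
```

```bash
python3 go.py r 0 177 92 0
```

```text
clk 5.55 shift(rows) [-0.04  0.01  0.01] turn(rows) [-0.06 -0.02 -0.02] | tgt [580.5 299.4  92. ]
rack xy 1.3 177.4 z 92.3 F [ 0.3 -0.2 -0.5] g 25.0 rot [-3.138e+00 -1.000e-03 -2.830e-01]
```

>>> jog_arm --increments "255 0 0 -0.4 0 0 0;255 0 0 -0.4 0 0 0;255 0 0 0 0 0 0"

```text
clock: 5.8
tool_pos: [580.5, 298.7, 116.8]
eef_rot: [-3.14, 0.001, -0.282]
ft_force: [0.6, 0.3, -1.4]
grip_width: 0.292
```

```bash
python3 go.py r 0 117 115 0
```

```text
clk 5.80 shift(rows) [-0.01  1.98  0.06] turn(rows) [-0.02  0.02 -0.01] | tgt [563.8 241.8 115. ]
rack xy 0.3 176.3 z 116.8 F [ 0.6  0.3 -1.4] g 24.8 rot [-3.14e+00  1.00e-03 -2.82e-01]
```

>>> jog_arm --increments "255 0 0.4 0.05 0 0 0;255 0 0.4 0 0 0 0;255 0 0.4 0 0 0 0;255 0 0.4 0 0 0 0;255 0 0.3 0 0 0 0;255 0 0 0 0 0 0"

```text
clock: 6.3
tool_pos: [563.4, 239.8, 116.4]
eef_rot: [-3.136, -0.001, -0.282]
ft_force: [1.0, 0.7, -1.2]
grip_width: 0.293
```

```bash
python3 go.py r 0 117 115 0
```

```text
clk 6.30 shift(rows) [-0.   -0.07  0.05] turn(rows) [-0.08 -0.01 -0.01] | tgt [563.8 241.8 115. ]
rack xy 0.1 115.0 z 116.4 F [ 1.   0.7 -1.2] g 24.9 rot [-3.136e+00 -1.000e-03 -2.820e-01]
```

>>> jog_arm --increments "255 0 -0.08 0 -0.05 0 0;255 0 0 0 0 0 0;255 0 0 0.3 0 0 0;255 0 0 0.3 0 0 0;255 0 0 0.15 0 0 0;255 0 0 0.1 0 0 0;255 0 0 0 0 0 0"

```text
clock: 6.88
tool_pos: [564.7, 240.9, 92.9]
eef_rot: [3.14, -0.002, -0.284]
ft_force: [0.4, -0.7, -2.7]
grip_width: 0.293
```

```bash
python3 go.py r 0 117 92 0
```

```text
clk 6.88 shift(rows) [-0.04 -0.02  0.03] turn(rows) [ 0.03 -0.03 -0.03] | tgt [563.8 241.8  92. ]
rack xy 1.1 116.4 z 92.9 F [ 0.4 -0.7 -2.7] g 24.9 rot [ 3.14e+00 -2.00e-03 -2.84e-01]
```

>>> jog_arm --increments "255 0 0 0.06 0 0 0;255 0 0 0 0 0 0;0 0 0 0 0 0 0;0 0 0 0 0 0 0;0 0 0 0 0 0 0;0 0 0 0 0 0 0;0 0 0 0 0 0 0"

```text
clock: 7.47
tool_pos: [564.7, 242.2, 90.1]
eef_rot: [3.139, -0.002, -0.282]
ft_force: [-0.4, -0.3, -0.2]
grip_width: 0.972
```

>>> jog_arm --increments "0 0 0 -1 0 0 0;0 0 0 -1 0 0 0;0 0 0.3 -1 0 0 -1;0 0 1 0 0 0 -1;0 0 1 0 0 0 -1;0 0 1 0 0 0 -1;0 0 0 0 0 0 0"

```text
clock: 8.05
tool_pos: [548.5, 144.3, 182.8]
eef_rot: [3.138, 0.001, 0.018]
ft_force: [0.2, -0.3, -0.6]
grip_width: 1.0
```

```bash
python3 go.py r 0 -150 200 1.5708; python3 - <<'E'
from h import *
s=arm.sense();im=arm.capture("wrist");cv2.imwrite("pics/d.png",im[:,:,::-1])
b=np.r_[s['tool_pos'],s['eef_rot']];np.save("d_pose.npy",b)
im=arm.capture("scene");cv2.imwrite("pics/d_s.png",cv2.resize(im[150:380,210:440,::-1],None,fx=2.6,fy=2.6))
E
```

```text
clk 8.05 shift(rows) [-2.06  5.27 -0.55] turn(rows) [  0.03   0.05 -18.21] | tgt [489.6 -14.7 200. ]
rack xy 12.4 19.1 z 182.8 F [ 0.2 -0.3 -0.6] g 85.0 rot [3.138e+00 1.000e-03 1.800e-02]
```

View pics/d.png

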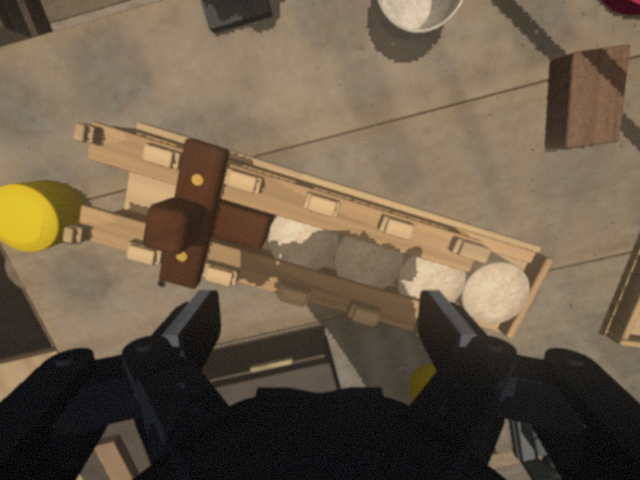

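View pics/d_s.png

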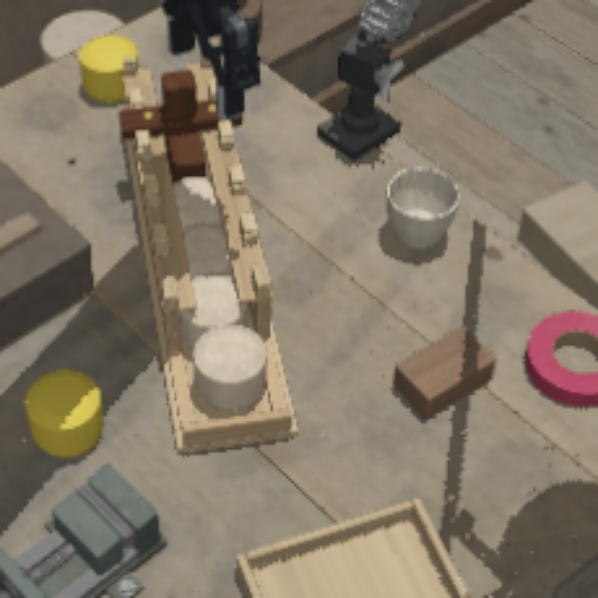

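The stop sits in pair 4. The foremost blank stands clear in the bay, its top at wrist (495,293) and scene crop (230,352). Now I'll locate it from both views.

```bash
cat > rk.py <<'E'
from h import *
p=np.load("rack.npy")
def torack(q):
    co,si=np.cos(p[2]),np.sin(p[2]);d=np.atleast_2d(q)[:,:2]-p[:2]
    return np.c_[co*d[:,0]+si*d[:,1],-si*d[:,0]+co*d[:,1]]
E
python3 - <<'E'
from rk import *
b=np.load("d_pose.npy");c=cam("wrist",dict(tool_pos=b[:3],eef_rot=b[3:]))
print(torack(onz(c,[(495,293)],60)))
print(torack(onz(cam("scene"),[(210+230/2.6,150+352/2.6)],60)))
for r in arm.outline_of("wrist","blank_1_center")[:4]:
    m=r["mask"];ys,xs=np.nonzero(m);print(r["confidence"],xs.mean(),ys.mean(),torack(onz(c,[(xs.mean(),ys.mean())],60)))
E
```

```text
[[   4.09484039 -143.78078384]]
[[   0.93610569 -152.38417469]]
0.6 494.29164376030786 289.94172622319957 [[   6.56066352 -141.94895176]]
```

>>> jog_arm --increments "0 -0.27 0.65 0 0 0 -1;0 -0.3 0.64 0 0 0 -1;0 -0.35 0.61 0 0 0 -1;0 -0.4 0.58 0 0 0 -1;0 -0.44 0.55 0 0 0 -1;0 -0.48 0.52 0 0 0 -1;0 -0.51 0.48 0 0 0 -1;0 -0.54 0.44 0 0 0 -1"

```text
clock: 8.87
tool_pos: [489.2, 8.3, 181.2]
eef_rot: [-3.131, -0.008, 0.625]
ft_force: [0.4, -0.2, 0.4]
grip_width: 1.0
```

>>> jog_arm --increments "0 0 0 0 0 0 -1;0 0 0 0 0 0 -1;0 0 0 0 0 0 -1;0 0 0 0 0 0 -1;0 0 0 0 0 0 -1;0 0 0 0 0 0 -1;0 0 0 0 0 0 -1;0 0 0 0 0 0 -1"

```text
clock: 9.53
tool_pos: [489.6, 15.3, 180.0]
eef_rot: [-3.134, -0.016, 1.217]
ft_force: [0.2, 0.0, 1.2]
grip_width: 1.001
```

```bash
python3 go.py r 0 -150 140 1.5708
```

```text
clk 9.53 shift(rows) [-0.96  0.36  1.32] turn(rows) [-0.09 -0.23 -1.03] | tgt [489.6 -14.7 140. ]
rack xy -8.3 -121.2 z 180.0 F [0.2 0.  1.2] g 85.1 rot [-3.134 -0.016  1.217]
```

>>> jog_arm --increments "0 -0.5 0.2 0 0 -0.1 -0.5;0 -0.5 0.16 0 -0.1 -0.1 -0.5;0 0 0 0 0 0 0"

```text
clock: 9.78
tool_pos: [491.3, -11.1, 179.4]
eef_rot: [3.141, -0.005, 1.302]
ft_force: [0.4, -0.9, 0.3]
grip_width: 0.997
```

```bash
python3 go.py r 0 -150 140 1.5708; cat > lookb.py <<'E'
from rk import *
import sys
s=arm.sense();im=arm.capture("wrist");cv2.imwrite(f"pics/{sys.argv[1]}.png",im[:,:,::-1]);c=cam("wrist",s)
q=proj(c,np.r_[p[0]+np.sin(-p[2])*-150,p[1]+np.cos(p[2])*-150,60]);print("expected px",q)
for r in arm.outline_of("wrist","blank_1_center")[:4]:
    m=r["mask"];ys,xs=np.nonzero(m);print(r["confidence"],r["rect"],xs.mean(),ys.mean(),torack(onz(c,[(xs.mean(),ys.mean())],60)))
E
python3 lookb.py e
```

```text
clk 9.78 shift(rows) [-0.14 -0.02  1.31] turn(rows) [ 0.   -0.07  0.18] | tgt [489.6 -14.7 140. ]
rack xy 0.6 -146.1 z 179.4 F [ 0.4 -0.9  0.3] g 84.8 rot [ 3.141 -0.005  1.302]
expected px [[317.74993332 238.02180732]]
0.94 [284.3, 195.7, 357.1, 268.5] 319.8815723585378 231.31497245868803 [[   1.6762412  -144.30011317]]
```

View pics/e.png

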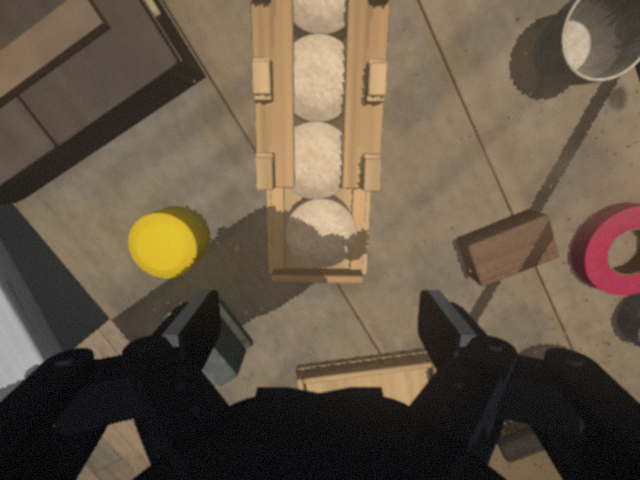

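>>> jog_arm --increments "0 -0.05 0 1 0 -0.05 0.2;0 0 0 1 0 0 0;0 0 0 1 0 0 0;0 0 0 1 0 0 0;0 0 0 0.5 0 0 0;0 0 0 0.2 0 0 0;0 0 0 0 0 0 0"

```text
clock: 10.47
tool_pos: [496.5, 2.4, 35.8]
eef_rot: [3.136, -0.012, 1.287]
ft_force: [-0.2, -0.3, 0.5]
grip_width: 1.001
```

```bash
python3 go.py r 1 -147 27 1.5708
```

```text
clk 10.47 shift(rows) [-0.51 -0.03  0.29] turn(rows) [ 0.09 -0.18 -0.04] | tgt [491.4 -12.1  27. ]
rack xy 1.9 -131.7 z 35.8 F [-0.2 -0.3  0.5] g 85.1 rot [ 3.136 -0.012  1.287]
```

>>> jog_arm --increments "0 -0.5 -0.03 0.2 0.1 -0.2 0;0 0 0 0.1 0 0 0;0 0 0 0 0 0 0"

```text
clock: 10.72
tool_pos: [492.8, -10.9, 27.9]
eef_rot: [3.141, 0.001, 1.288]
ft_force: [1.5, 0.4, -0.4]
grip_width: 1.0
```

```bash
python3 go.py r 1 -147 27 1.5708
```

```text
clk 10.72 shift(rows) [-0.05 -0.03  0.03] turn(rows) [ 0.02  0.02 -0.02] | tgt [491.4 -12.1  27. ]
rack xy 2.0 -145.5 z 27.9 F [ 1.5  0.4 -0.4] g 85.0 rot [3.141e+00 1.000e-03 1.288e+00]
```

>>> jog_arm --increments "255 -0.04 -0.03 0 0 0 0;255 0 0 0 0 0 0;255 0 0 0 0 0 0;255 0 0 0 0 0 0;255 0 0 0 0 0 0;255 0 0 0 0 0 0;255 0 0 0 0 0 0" --newtons 60

```text
clock: 11.3
tool_pos: [494.0, -13.0, 31.6]
eef_rot: [3.134, 0.0, 1.284]
ft_force: [-0.4, -0.1, -1.3]
grip_width: 0.669
```

>>> jog_arm --increments "255 -0.05 0 -1 0 0 0;255 -0.05 0 -1 0 0 0;255 -0.05 0 -1 0 0 0;255 0 0 -0.7 0 0 0;255 0 0 0 0 0 0"

```text
clock: 11.72
tool_pos: [489.7, -16.3, 144.8]
eef_rot: [3.141, 0.001, 1.286]
ft_force: [0.3, 0.5, -1.3]
grip_width: 0.675
```

```bash
python3 go.py w 482 -289 140 -0.12; cat > tray.py <<'E'
from h import *
import sys
from scipy.optimize import least_squares
n=sys.argv[1]; s=arm.sense();im=arm.capture(n);cv2.imwrite(f"pics/{sys.argv[2]}.png",im[:,:,::-1]);c=cam(n,s)
rs=arm.outline_of(n,"tray")
for r in rs[:2]:
    print(r["confidence"],r["rect"])
if rs:
    m=rs[0]["mask"].astype(np.uint8);cnt=max(cv2.findContours(m,0,1)[0],key=len);h=cv2.convexHull(cnt).reshape(-1,2).astype(float)
    def hull(q):
        x,y,a=q;P=[[i*75,j*110,z] for i in(1,-1) for j in(1,-1) for z in(0,26)];P=np.array(P,float)
        W=np.c_[x+np.cos(a)*P[:,0]-np.sin(a)*P[:,1],y+np.sin(a)*P[:,0]+np.cos(a)*P[:,1],P[:,2]]
        return cv2.convexHull(proj(c,W).astype(np.float32)).reshape(-1,1,2)
    def f(q): H=hull(q); return [cv2.pointPolygonTest(H,tuple(map(float,u)),True) for u in h]
    # densify hull
    hh=[]
    for a_,b_ in zip(h,np.roll(h,-1,0)):
        k=max(1,int(np.linalg.norm(b_-a_)/4)); hh+= [a_+(b_-a_)*t/k for t in range(k)]
    h=np.array(hh)
    r=least_squares(f,[482,-289,-.12],loss="soft_l1",diff_step=1e-4,x_scale=[10,10,.1]);print("tray",r.x,np.abs(r.fun).mean())
E
python3 tray.py scene t1
```

```text
clk 11.72 shift(rows) [-8.8   2.31  0.17] turn(rows) [1.000e-02 1.000e-02 2.014e+01] | tgt [ 482. -289.  140.]
rack xy 0.5 -151.6 z 144.8 F [ 0.3  0.5 -1.3] g 57.4 rot [3.141e+00 1.000e-03 1.286e+00]
0.66 [302.3, 341.0, 417.5, 474.3]
tray [ 4.82742107e+02 -2.85024915e+02 -1.22004466e-01] 0.5570426181480619
```

View pics/t1.png

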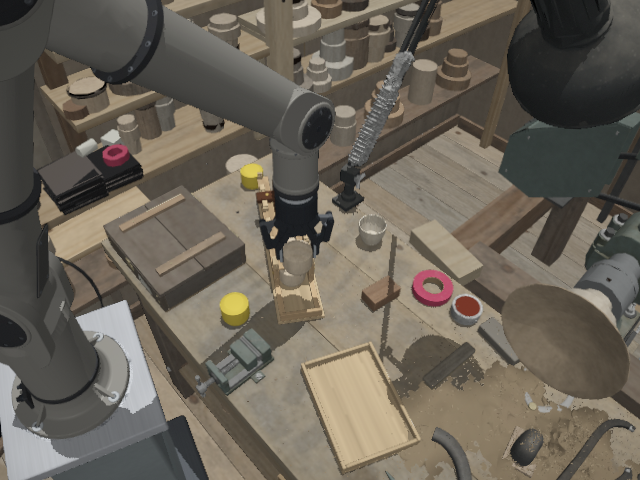

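>>> jog_arm --increments "255 -0.5 0.18 0 0 0 1;255 -0.49 0.22 0 0 0 1;255 -0.47 0.25 0 0 0 1;255 -0.45 0.29 0 0 0 1;255 -0.43 0.31 0 0 0 1;255 -0.4 0.34 0 0 0 1;255 -0.37 0.38 0 0 0 1;255 -0.34 0.41 0 0 0 1"

```text
clock: 12.48
tool_pos: [488.6, -144.2, 128.7]
eef_rot: [-3.123, 0.016, 0.713]
ft_force: [1.0, -0.3, -0.8]
grip_width: 0.671
```

>>> jog_arm --increments "255 -0.31 0.43 0 0 0 1;255 -0.28 0.45 0 0 0 1;255 -0.25 0.47 0 0 0 1;255 -0.21 0.49 0 0 0 1;255 -0.17 0.5 0 0 0 1;255 -0.13 0.51 0 0 0 1;255 -0.1 0.52 0 0 0 1;255 -0.06 0.53 0 0 0 1"

```text
clock: 13.15
tool_pos: [489.5, -274.4, 110.8]
eef_rot: [-3.124, 0.049, 0.128]
ft_force: [0.5, 0.4, -0.7]
grip_width: 0.667
```

```bash
python3 go.py w 510.9 -333.8 60 -0.122
```

```text
clk 13.15 shift(rows) [0.54 2.08 1.63] turn(rows) [-0.16  0.73  3.58] | tgt [ 510.9 -333.8   60. ]
rack xy 72.0 -399.5 z 110.8 F [ 0.5  0.4 -0.7] g 56.7 rot [-3.124  0.049  0.128]
```

>>> jog_arm --increments "255 0.1 0.5 0 -0.05 0.3 1;255 0.15 0.5 0 -0.05 0.3 1;255 0.2 0.5 0 -0.05 0.2 1;255 0.2 0.5 0 0 0 0.7;255 0 0 0 0 0 0"

```text
clock: 13.57
tool_pos: [503.8, -338.6, 98.2]
eef_rot: [-3.138, 0.01, -0.151]
ft_force: [0.2, -0.9, -0.7]
grip_width: 0.667
```

```bash
python3 go.py w 510.9 -333.8 60 -0.122;python3 tray.py side t2;
```

```text
clk 13.57 shift(rows) [ 0.22 -0.19  1.27] turn(rows) [-0.05  0.14 -0.41] | tgt [ 510.9 -333.8   60. ]
rack xy 103.6 -457.2 z 98.2 F [ 0.2 -0.9 -0.7] g 56.7 rot [-3.138  0.01  -0.151]
0.98 [172.7, 224.7, 255.7, 264.7]
tray [ 4.82447108e+02 -2.83406645e+02 -1.22041562e-01] 1.2259095294916056
```

View pics/t2.png

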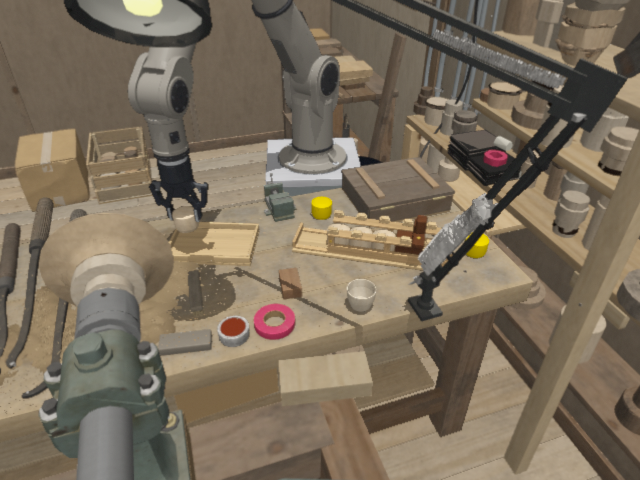

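>>> jog_arm --increments "255 0.2 -0.17 0.3 0 0.15 -0.4;255 0 0 0.8 0 0 0;255 -0.05 0 0.5 0 0 0;255 -0.05 0 0.3 0 0 0;255 0 0 0 0 0 0"

```text
clock: 14.08
tool_pos: [506.1, -322.5, 36.0]
eef_rot: [-3.131, 0.005, -0.104]
ft_force: [-0.4, 0.1, -0.8]
grip_width: 0.672
```

```bash
python3 go.py w 510.9 -333.8 30 -0.122
```

```text
clk 14.08 shift(rows) [0.2  0.36 0.2 ] turn(rows) [-0.15  0.07  0.26] | tgt [ 510.9 -333.8   30. ]
rack xy 101.3 -441.1 z 36.0 F [-0.4  0.1 -0.8] g 57.1 rot [-3.131  0.005 -0.104]
```

>>> jog_arm --increments "255 0.2 0.36 0.1 -0.1 0.05 0.2;255 0 0 0.08 0 0 0;255 0 0 0 0 0 0"

```text
clock: 14.33
tool_pos: [511.5, -333.1, 30.2]
eef_rot: [-3.138, 0.002, -0.116]
ft_force: [-0.1, 0.2, -0.9]
grip_width: 0.668
```

```bash
python3 go.py w 510.9 -333.8 30 -0.122
```

```text
clk 14.33 shift(rows) [-0.02  0.03  0.01] turn(rows) [-0.05  0.03  0.08] | tgt [ 510.9 -333.8   30. ]
rack xy 109.4 -449.8 z 30.2 F [-0.1  0.2 -0.9] g 56.8 rot [-3.138e+00  2.000e-03 -1.160e-01]
```

>>> jog_arm --increments "255 0 0 0.05 0 0 0;40 0 0 0 0 0 0;40 0 0 0 0 0 0;40 0 0 0 0 0 0;40 0 0 0 0 0 0;40 0 0 -0.5 0 0 0;40 0 0 -1 0 0 0;40 0 0 -1 0 0 0"

```text
clock: 15.0
tool_pos: [509.3, -332.5, 102.4]
eef_rot: [-3.135, 0.008, -0.116]
ft_force: [0.3, -0.9, 0.2]
grip_width: 0.84
```

>>> jog_arm --increments "0 0 -0.2 -1 0 0 0;0 -0.1 -1 -0.5 0 0 0.2;0 -0.1 -1 0 0 0 0.2;0 -0.1 -1 0 0 0 0.2;0 0 -1 0 0 0 0.2;0 0 -1 0 0 0 0.2;0 0 -1 0 0 0 0.2;0 0 -1 0 0 0 0.2"

```text
clock: 15.67
tool_pos: [539.0, -122.9, 161.0]
eef_rot: [3.139, -0.01, -0.236]
ft_force: [0.6, -0.7, 0.6]
grip_width: 1.0
```

```bash
python3 go.py r 0 117 180 0;python3 tray.py scene t3;
```

```text
clk 15.67 shift(rows) [ -2.03 -12.01  -0.69] turn(rows) [ 0.04 -0.14  0.66] | tgt [563.8 241.8 180. ]
rack xy 77.4 -240.3 z 161.0 F [ 0.6 -0.7  0.6] g 85.0 rot [ 3.139 -0.01  -0.236]
0.2 [280.8, 237.7, 300.6, 255.5]
tray [422.72453553 152.35267501  -1.2106567 ] 3.9717097509638117
```

View pics/t3.png

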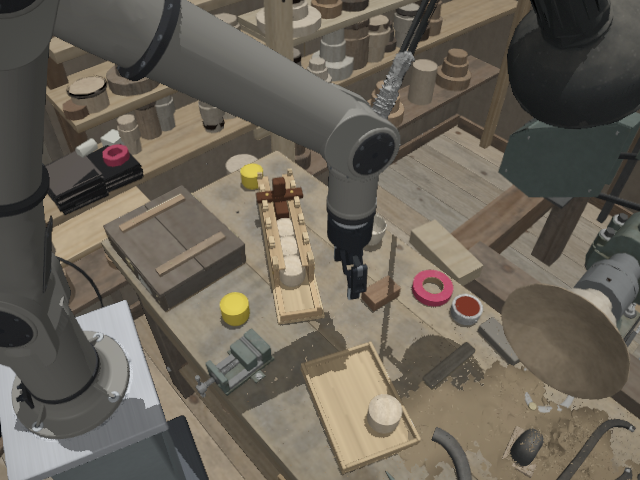

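The first blank stands in the tray at about (385,412), clear of the walls. Back to the stop now.

>>> jog_arm --increments "0 -0.18 -1 0 0 -0.05 0.1;0 -0.18 -1 0 0 -0.05 0.1;0 -0.18 -1 0 0 -0.05 0.1;0 -0.18 -1 0 0 0 0.1;0 -0.18 -1 0 0 0 0.1;0 -0.18 -1 0 0 0 0.1;0 -0.18 -1 0 0 0 0;0 -0.18 -1 0 0 0 0"

```text
clock: 16.43
tool_pos: [560.3, 123.0, 162.2]
eef_rot: [3.136, -0.004, -0.285]
ft_force: [1.1, 0.6, 0.6]
grip_width: 1.002
```

>>> jog_arm --increments "0 -0.1 -1 0 0 0 0;0 -0.1 -1 0 0 0 0;0 0 -1 0 0 0 0;0 0 -0.5 0 0 0 0;0 0 0 0.2 0 0 0"

```text
clock: 16.85
tool_pos: [585.2, 236.3, 157.8]
eef_rot: [3.141, -0.007, -0.278]
ft_force: [0.3, 0.4, 1.2]
grip_width: 1.002
```

```bash
python3 go.py r 0.5 117 92 0
```

```text
clk 16.85 shift(rows) [-0.73  0.02  2.19] turn(rows) [ 0.   -0.1   0.05] | tgt [564.3 241.7  92. ]
rack xy 22.0 117.7 z 157.8 F [0.3 0.4 1.2] g 85.1 rot [ 3.141 -0.007 -0.278]
```

>>> jog_arm --increments "0 -0.7 -0.05 0.3 0 -0.1 0;0 -0.05 -0.05 0.9 0 0 0;0 0 -0.05 0.7 0 0 0;0 0 0 0.3 0 0 0;0 0 0 0 0 0 0"

```text
clock: 17.27
tool_pos: [565.3, 239.0, 88.0]
eef_rot: [3.137, -0.002, -0.282]
ft_force: [-0.4, -0.1, -1.0]
grip_width: 0.998
```

```bash
python3 go.py r 0.5 117 92 0
```

```text
clk 17.27 shift(rows) [-0.06 -0.08 -0.13] turn(rows) [ 0.07 -0.02 -0.01] | tgt [564.3 241.7  92. ]
rack xy 2.2 114.7 z 88.0 F [-0.4 -0.1 -1. ] g 84.8 rot [ 3.137e+00 -2.000e-03 -2.820e-01]
```

>>> jog_arm --increments "0 -0.05 -0.08 -0.12 0 0 0;255 0 0 0 0 0 0;255 0 0 0 0 0 0;255 0 0 0 0 0 0;255 0 0 0 0 0 0;255 0 0 0 0 0 0;255 0 0 0 0 0 0;255 0 0 0 0 0 0" --newtons 80

```text
clock: 17.93
tool_pos: [567.9, 238.4, 96.3]
eef_rot: [3.139, -0.007, -0.288]
ft_force: [-0.2, 0.7, -2.3]
grip_width: 0.287
```

```bash
python3 go.py r 0 57 115 0
```

```text
clk 17.93 shift(rows) [-0.15  1.93 -0.62] turn(rows) [ 0.04 -0.1  -0.09] | tgt [547.1 184.2 115. ]
rack xy 4.9 114.8 z 96.3 F [-0.2  0.7 -2.3] g 24.4 rot [ 3.139 -0.007 -0.288]
```

>>> jog_arm --increments "255 0 0 -0.4 0 -0.1 -0.1;255 0 0 -0.35 0 0 0;255 0 0.4 0 0 0 0;255 0 0.4 0 0 0 0;255 0 0.4 0 0 0 0;255 0 0.4 0 0 0 0;255 0 0.25 0 0 0 0;255 0 0 0 0 0 0"

```text
clock: 18.6
tool_pos: [549.0, 179.5, 117.7]
eef_rot: [3.138, 0.002, -0.281]
ft_force: [0.3, 1.2, -2.6]
grip_width: 0.291
```

```bash
python3 go.py r 2 57 115 0
```

```text
clk 18.60 shift(rows) [-0.04 -0.13  0.09] turn(rows) [0.05 0.03 0.01] | tgt [549.1 183.6 115. ]
rack xy 3.1 53.0 z 117.7 F [ 0.3  1.2 -2.6] g 24.7 rot [ 3.138e+00  2.000e-03 -2.810e-01]
```

>>> jog_arm --increments "255 -0.04 -0.14 0 0 0 0;255 0 0 0 0 0 0;255 0 0 0.3 0 0 0;255 0 0 0.3 0 0 0;255 0 0 0.15 0 0 0;255 0 0 0 0 0 0"

```text
clock: 19.1
tool_pos: [549.4, 183.2, 95.8]
eef_rot: [3.136, 0.001, -0.282]
ft_force: [-1.1, -2.5, 6.3]
grip_width: 0.292
```

```bash
python3 go.py r 2 57 94 0
```

```text
clk 19.10 shift(rows) [-0.01 -0.01  0.06] turn(rows) [ 0.08  0.02 -0.01] | tgt [549.1 183.6  94. ]
rack xy 2.4 56.7 z 95.8 F [-1.1 -2.5  6.3] g 24.8 rot [ 3.136e+00  1.000e-03 -2.820e-01]
```

>>> jog_arm --increments "255 0 0 0.08 0 0 0;255 0 0 0 0 0 0;0 0 0 0 0 0 0;0 0 0 0 0 0 0;0 0 0 0 0 0 0;0 0 0 0 0 0 0;0 0 0 0 0 0 0"

```text
clock: 19.68
tool_pos: [549.3, 185.2, 94.5]
eef_rot: [3.134, 0.001, -0.279]
ft_force: [-1.0, -0.0, 0.4]
grip_width: 0.973
```

>>> jog_arm --increments "0 0 0 -1 0 0 0;0 0 0 -1 0 0 0;0 -0.3 0.5 -1 0 0 -1;0 -0.3 0.9 0 0 0 -1;0 -0.3 0.9 0 0 0 -1;0 -0.35 0.9 0 0 0 -1;0 -0.4 0.85 0 0 0 -1;0 -0.45 0.8 0 0 0 -1"

```text
clock: 20.35
tool_pos: [473.5, 50.0, 187.7]
eef_rot: [3.139, 0.004, 0.169]
ft_force: [0.7, -1.1, 0.2]
grip_width: 0.999
```

>>> jog_arm --increments "0 -0.3 0.2 0 0 0 -1;0 -0.2 0.1 0 0 0 -1;0 0 0 0 0 0 -1;0 0 0 0 0 0 -1;0 0 0 0 0 0 -1;0 0 0 0 0 0 -1;0 0 0 0 0 0 -1;0 0 0 0 0 0 -1"

```text
clock: 21.02
tool_pos: [455.5, 28.3, 186.2]
eef_rot: [3.141, 0.011, 0.745]
ft_force: [-0.4, 0.3, 0.0]
grip_width: 1.0
```

```bash
python3 go.py r 0 -148 180 1.5708; python3 lookb.py f
```

```text
clk 21.02 shift(rows) [-0.07  1.79  0.21] turn(rows) [-0.03  0.16 -7.8 ] | tgt [490.2 -12.8 180. ]
rack xy -44.8 -118.2 z 186.2 F [-0.4  0.3  0. ] g 85.0 rot [3.141 0.011 0.745]
expected px [[384.251342  233.5997107]]
```

View pics/f.png

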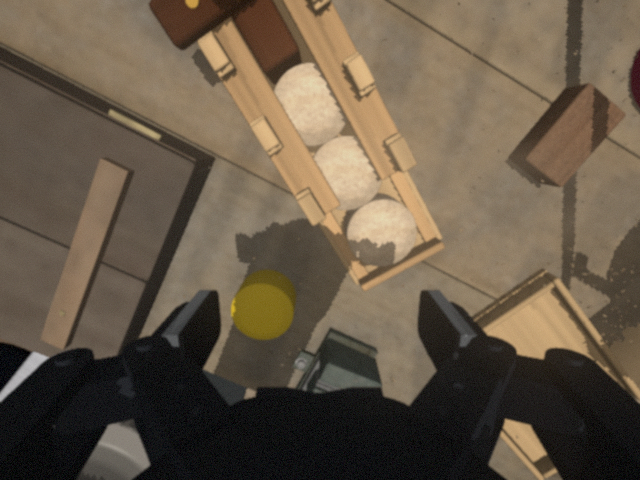

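The blank in the bay is at (382,232), 2 px from where it should be.

>>> jog_arm --increments "0 0 0.6 0 0 0.1 -1;0 -0.1 0.6 0 0 0 -1;0 -0.15 0.5 0 0 0 -1;0 -0.1 0.2 0 0 0 -1;0 0 0 0 0 0 -1;0 0 0 0 0 0 -1;0 0 0 0 0 0 -1;0 0 0 0 0 0 -0.7"

```text
clock: 21.78
tool_pos: [492.0, -20.6, 185.2]
eef_rot: [-3.139, 0.003, 1.282]
ft_force: [0.2, -0.3, -0.8]
grip_width: 0.999
```

```bash
python3 go.py r 0 -149 27 1.5708; python3 lookb.py g
```

```text
clk 21.78 shift(rows) [ 0.22 -0.12  5.27] turn(rows) [-0.04  0.04 -0.1 ] | tgt [489.9 -13.7  27. ]
rack xy 4.0 -155.0 z 185.2 F [ 0.2 -0.3 -0.8] g 85.0 rot [-3.139e+00  3.000e-03  1.282e+00]
expected px [[314.09717925 224.59312004]]
```

>>> jog_arm --increments "0 0 -0.12 1 0 0 -0.1;0 -0.05 0 1 0 0 0;0 -0.05 0 1 0 0 0;0 -0.05 0 1 0 0 0;0 -0.05 0 0.7 0 0 0;0 0 0 0.2 0 0 0;0 0 0 0 0 0 0"

```text
clock: 22.47
tool_pos: [490.3, -25.2, 35.0]
eef_rot: [3.137, 0.001, 1.263]
ft_force: [-0.9, 0.2, 0.1]
grip_width: 1.0
```

```bash
python3 go.py r 0 -149 27 1.5708
```

```text
clk 22.47 shift(rows) [ 0.36 -0.13  0.26] turn(rows) [ 0.07  0.01 -0.38] | tgt [489.9 -13.7  27. ]
rack xy 3.5 -159.9 z 35.0 F [-0.9  0.2  0.1] g 85.0 rot [3.137e+00 1.000e-03 1.263e+00]
```

>>> jog_arm --increments "0 0.36 -0.13 0.1 0.05 0 -0.3;0 0 0 0.15 0 0 0;0 0 0 0 0 0 0"

```text
clock: 22.72
tool_pos: [491.6, -12.1, 29.2]
eef_rot: [3.137, 0.0, 1.283]
ft_force: [0.0, -0.7, -0.1]
grip_width: 0.994
```

```bash
python3 go.py r 0 -149 27 1.5708
```

```text
clk 22.72 shift(rows) [-0.07 -0.04  0.07] turn(rows) [ 0.06  0.   -0.09] | tgt [489.9 -13.7  27. ]
rack xy 1.2 -146.9 z 29.2 F [ 0.  -0.7 -0.1] g 84.5 rot [3.137 0.    1.283]
```

>>> jog_arm --increments "255 -0.05 -0.03 0.05 0 0 0;255 0 0 0 0 0 0;255 0 0 0 0 0 0;255 0 0 0 0 0 0;255 0 0 0 0 0 0;255 0 0 0 0 0 0;255 0 0 0 0 0 0" --newtons 60

```text
clock: 23.3
tool_pos: [493.0, -13.1, 31.7]
eef_rot: [3.13, -0.001, 1.282]
ft_force: [0.3, -0.8, -0.1]
grip_width: 0.674
```

>>> jog_arm --increments "255 -0.05 0 -1 0 0 0;255 -0.05 0 -1 0 0 0;255 -0.05 0 -1 0 0 0;255 0 0 -0.9 0 0 0;255 0 0 0 0 0 0"

```text
clock: 23.72
tool_pos: [488.2, -17.3, 150.9]
eef_rot: [3.138, -0.0, 1.282]
ft_force: [0.9, 0.4, -1.6]
grip_width: 0.676
```

```bash
python3 tray.py scene t4
```

```text
0.8 [300.8, 343.0, 419.9, 474.0]
tray [ 4.83093314e+02 -2.84721691e+02 -1.09671230e-01] 0.47003574228830547
```

View pics/t4.png

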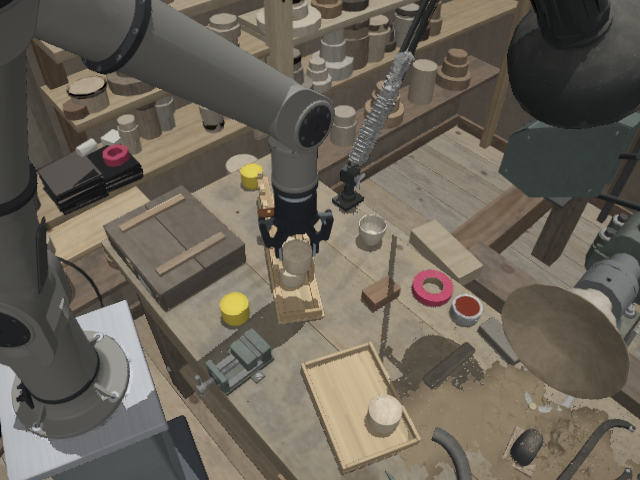

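>>> jog_arm --increments "255 -0.53 0.08 -0.07 0 0.04 1;255 -0.52 0.13 -0.07 0 0.04 1;255 -0.51 0.16 -0.07 0 0.04 1;255 -0.5 0.2 -0.07 0 0.04 1;255 -0.48 0.23 -0.07 0 0.04 1;255 -0.46 0.26 -0.07 0 0.04 1;255 -0.44 0.3 -0.07 0 0.04 1;255 -0.41 0.34 -0.07 0 0.04 1"

```text
clock: 24.48
tool_pos: [460.5, -155.7, 155.5]
eef_rot: [-3.122, -0.011, 0.674]
ft_force: [0.7, 0.6, -0.8]
grip_width: 0.671
```

>>> jog_arm --increments "255 -0.39 0.37 -0.05 -0.02 0.06 1;255 -0.36 0.4 -0.05 -0.02 0.06 1;255 -0.33 0.42 -0.05 -0.02 0.06 1;255 -0.3 0.45 -0.05 -0.02 0.06 1;255 -0.26 0.47 -0.05 -0.02 0.06 1;255 -0.22 0.49 -0.05 -0.02 0.06 1;255 -0.2 0.5 0 -0.02 0.06 1;255 -0.16 0.52 0 -0.02 0.06 1"

```text
clock: 25.15
tool_pos: [427.0, -302.5, 154.3]
eef_rot: [-3.116, -0.02, 0.041]
ft_force: [0.4, 0.2, -0.4]
grip_width: 0.669
```

```bash
python3 go.py w 444 -325.6 100 -0.115
```

```text
clk 25.15 shift(rows) [0.5  0.84 1.8 ] turn(rows) [-0.39 -0.26  2.24] | tgt [ 444.  -325.6  100. ]
rack xy 19.7 -443.9 z 154.3 F [ 0.4  0.2 -0.4] g 56.9 rot [-3.116 -0.02   0.041]
```

>>> jog_arm --increments "255 0.2 0.35 0.4 -0.15 -0.1 1;255 0.25 0.25 0.7 -0.15 -0.1 0.8;255 0.1 0.1 0.7 0 0 0.3;255 0 0 0.6 0 0 0;255 0 0 0 0 0 0"

```text
clock: 25.57
tool_pos: [433.9, -338.0, 76.5]
eef_rot: [-3.141, 0.003, -0.153]
ft_force: [-0.8, -0.2, -0.9]
grip_width: 0.672
```

```bash
python3 go.py w 444 -325.6 60 -0.115
```

```text
clk 25.57 shift(rows) [ 0.27 -0.46  0.55] turn(rows) [-0.01  0.04 -0.54] | tgt [ 444.  -325.6   60. ]
rack xy 36.2 -476.1 z 76.5 F [-0.8 -0.2 -0.9] g 57.1 rot [-3.141e+00  3.000e-03 -1.530e-01]
```

>>> jog_arm --increments "255 0.27 -0.44 0.2 0 0 -0.5;255 0 0 0.5 0 0 0;255 0 0 0.4 0 0 0;255 0 0 0 0 0 0"

```text
clock: 25.9
tool_pos: [442.6, -327.9, 42.0]
eef_rot: [-3.141, 0.004, -0.123]
ft_force: [1.0, 1.0, -2.4]
grip_width: 0.67
```

```bash
python3 go.py w 444 -325.6 30 -0.115
```

```text
clk 25.90 shift(rows) [ 0.04 -0.08  0.4 ] turn(rows) [-0.    0.06 -0.12] | tgt [ 444.  -325.6   30. ]
rack xy 41.8 -463.9 z 42.0 F [ 1.   1.  -2.4] g 57.0 rot [-3.141  0.004 -0.123]
```

>>> jog_arm --increments "255 0.02 -0.05 0.3 0 0 -0.1;255 0 0 0.12 0 0 0;255 0 0 0 0 0 0"

```text
clock: 26.15
tool_pos: [445.3, -326.7, 29.9]
eef_rot: [3.141, 0.001, -0.115]
ft_force: [0.4, -1.0, -0.6]
grip_width: 0.671
```

```bash
python3 go.py w 444 -325.6 30 -0.115
```

```text
clk 26.15 shift(rows) [-0.05 -0.03 -0.  ] turn(rows) [ 0.01  0.01 -0.  ] | tgt [ 444.  -325.6   30. ]
rack xy 44.1 -462.0 z 29.9 F [ 0.4 -1.  -0.6] g 57.1 rot [ 3.141e+00  1.000e-03 -1.150e-01]
```

>>> jog_arm --increments "255 0 0 0.05 0 0 0;40 0 0 0 0 0 0;40 0 0 0 0 0 0;40 0 0 0 0 0 0;40 0 0 0 0 0 0;40 0 0 -0.5 0 0 0;40 0 0 -1 0 0 0;40 0 0 -1 0 0 0"

```text
clock: 26.82
tool_pos: [440.9, -324.6, 101.2]
eef_rot: [-3.138, 0.012, -0.116]
ft_force: [0.7, -0.4, 0.5]
grip_width: 0.843
```

>>> jog_arm --increments "0 0 -0.2 -1 0 0 0;0 0 -1 -0.6 0 0 0.3;0 0 -1 0 0 0 0.3;0 0 -1 0 0 0 0.3;0 0 -1 0 0 0 0.3;0 0 -1 0 0 0 0.3;0 0 -1 0 0 0 0.3;0 0 -1 0 0 0 0.3"

```text
clock: 27.48
tool_pos: [483.9, -116.4, 161.5]
eef_rot: [3.136, -0.005, -0.287]
ft_force: [0.8, -0.0, 0.4]
grip_width: 1.0
```

```bash
python3 go.py r 0 57 160 0;python3 tray.py scene t5;
```

```text
clk 27.48 shift(rows) [-8.200e-01 -1.021e+01 -1.000e-02] turn(rows) [ 0.08 -0.08 -0.08] | tgt [547.1 184.2 160. ]
rack xy 22.7 -249.3 z 161.5 F [ 0.8 -0.   0.4] g 85.0 rot [ 3.136 -0.005 -0.287]
0.6 [303.1, 342.0, 417.3, 475.2]
tray [ 4.82854522e+02 -2.84325708e+02 -1.11233056e-01] 0.5630506770095025
```

View pics/t5.png

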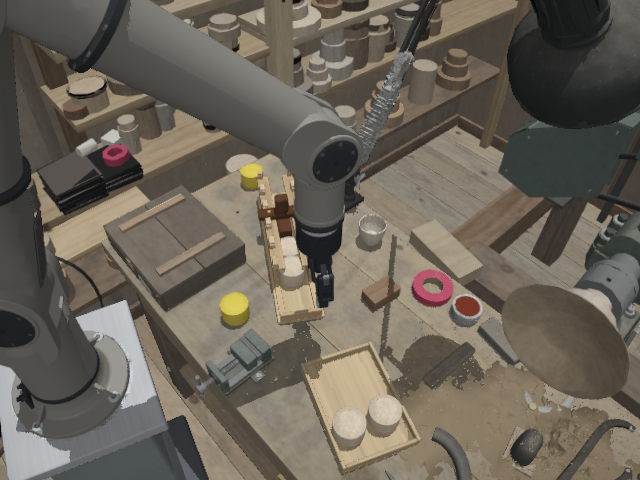

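Two blanks now stand in the tray, at (349,425) and (385,412), and the stop is in pair 3. Next is the stop to pair 2.

>>> jog_arm --increments "0 -0.12 -1 0 0 0 0;0 -0.12 -1 0 0 -0.03 0;0 -0.12 -1 0 0 -0.03 0;0 -0.12 -1 0 0 0 0;0 -0.12 -1 0 0 0 0;0 -0.12 -1 0 0 0 0;0 -0.12 -1 0 0 0 0;0 -0.12 -1 0 0 0 0"

```text
clock: 28.25
tool_pos: [525.6, 124.5, 161.7]
eef_rot: [3.133, -0.005, -0.293]
ft_force: [0.1, -0.2, -0.9]
grip_width: 1.003
```

>>> jog_arm --increments "0 -0.1 -1 0 0 0 0;0 0 -0.7 0 0 0 0;0 0 -0.3 0 0 0 0;0 0 0 0 0 0 0"

```text
clock: 28.58
tool_pos: [540.7, 191.3, 161.9]
eef_rot: [3.137, -0.006, -0.285]
ft_force: [0.4, 0.2, -0.5]
grip_width: 1.002
```

```bash
python3 go.py r 0 57 92 0
```

```text
clk 28.58 shift(rows) [0.26 0.16 2.33] turn(rows) [ 0.07 -0.08 -0.05] | tgt [547.1 184.2  92. ]
rack xy -8.1 62.1 z 161.9 F [ 0.4  0.2 -0.5] g 85.2 rot [ 3.137 -0.006 -0.285]
```

>>> jog_arm --increments "0 0.25 0.15 0.4 0.05 -0.1 0;0 0 0 0.9 0 0 0;0 -0.03 -0.03 0.6 0 0 0;0 0 0 0.2 0 0 0;0 0 0 0 0 0 0"

```text
clock: 29.0
tool_pos: [548.5, 173.8, 95.1]
eef_rot: [3.136, -0.0, -0.294]
ft_force: [0.2, 0.3, 0.1]
grip_width: 0.999
```

```bash
python3 go.py r 0 57 92 0
```

```text
clk 29.00 shift(rows) [-0.14 -0.32  0.1 ] turn(rows) [ 0.08 -0.   -0.17] | tgt [547.1 184.2  92. ]
rack xy 4.2 47.4 z 95.1 F [0.2 0.3 0.1] g 84.9 rot [ 3.136 -0.    -0.294]
```

>>> jog_arm --increments "0 -0.13 -0.32 0.08 0 0 -0.15;0 0 0 0 0 0 0;0 0 0 0 0 0 0"

```text
clock: 29.25
tool_pos: [548.4, 180.3, 92.7]
eef_rot: [3.134, -0.0, -0.288]
ft_force: [0.6, 0.1, -0.3]
grip_width: 0.999
```

```bash
python3 go.py r 0 57 92 0
```

```text
clk 29.25 shift(rows) [-0.08 -0.11  0.02] turn(rows) [ 0.11 -0.   -0.09] | tgt [547.1 184.2  92. ]
rack xy 2.2 53.7 z 92.7 F [ 0.6  0.1 -0.3] g 85.0 rot [ 3.134 -0.    -0.288]
```

>>> jog_arm --increments "0 -0.08 -0.13 0.02 0.1 0 -0.1;255 0 0 0 0 0 0;255 0 0 0 0 0 0;255 0 0 0 0 0 0;255 0 0 0 0 0 0;255 0 0 0 0 0 0;255 0 0 0 0 0 0;255 0 0 0 0 0 0" --newtons 80

```text
clock: 29.92
tool_pos: [548.4, 185.3, 95.4]
eef_rot: [-3.14, -0.004, -0.279]
ft_force: [0.2, 1.5, -0.9]
grip_width: 0.288
```

```bash
python3 go.py r 0 -3 117 0
```

```text
clk 29.92 shift(rows) [-0.03  2.05 -0.72] turn(rows) [-0.02 -0.06  0.04] | tgt [530.5 126.5 117. ]
rack xy 0.9 58.4 z 95.4 F [ 0.2  1.5 -0.9] g 24.5 rot [-3.14  -0.004 -0.279]
```

>>> jog_arm --increments "255 0 0 -0.4 0 -0.05 0;255 0 0 -0.38 0 0 0;255 0 0.4 0 0 0 0;255 0 0.4 0 0 0 0;255 0 0.4 0 0 0 0;255 0 0.4 0 0 0 0;255 0 0.25 0 0 0 0;255 0 0 0 0 0 0"

```text
clock: 30.58
tool_pos: [530.5, 126.1, 117.4]
eef_rot: [-3.14, 0.0, -0.279]
ft_force: [0.8, 0.6, -2.0]
grip_width: 0.29
```

```bash
python3 go.py r 1 -3 117 0
```

```text
clk 30.58 shift(rows) [ 0.03 -0.01  0.01] turn(rows) [-0.03  0.    0.03] | tgt [531.4 126.2 117. ]
rack xy 0.2 -3.4 z 117.4 F [ 0.8  0.6 -2. ] g 24.7 rot [-3.14   0.    -0.279]
```

>>> jog_arm --increments "255 0.03 -0.02 0 0 0 0;255 0 0 0.3 0 0 0;255 0 0 0.3 0 0 0;255 0 0 0.15 0 0 0;255 0 0 0.06 0 0 0;255 0 0 0 0 0 0"

```text
clock: 31.08
tool_pos: [531.5, 125.1, 95.5]
eef_rot: [3.139, 0.0, -0.281]
ft_force: [0.5, 0.5, -2.6]
grip_width: 0.291
```

```bash
python3 go.py r 1 -3 95 0
```

```text
clk 31.08 shift(rows) [-0.01 -0.04  0.02] turn(rows) [0.04 0.   0.01] | tgt [531.4 126.2  95. ]
rack xy 1.4 -4.1 z 95.5 F [ 0.5  0.5 -2.6] g 24.7 rot [ 3.139  0.    -0.281]
```

>>> jog_arm --increments "255 0 -0.03 0.1 0 0 0;255 0 0 0.06 0 0 0"

```text
clock: 31.25
tool_pos: [531.8, 125.5, 95.1]
eef_rot: [3.135, -0.0, -0.281]
ft_force: [-8.5, -1.7, 20.2]
grip_width: 0.292
```

>>> jog_arm --increments "255 0 0 0 0 0 0;0 0 0 0 0 0 0;0 0 0 0 0 0 0;0 0 0 0 0 0 0;0 0 0 0 0 0 0;0 0 0 0 0 0 0;0 0 0 -1 0 0 0;0 0 0 -1 0 0 0"

```text
clock: 31.92
tool_pos: [527.3, 126.5, 147.8]
eef_rot: [3.128, 0.012, -0.277]
ft_force: [1.3, 0.3, 0.4]
grip_width: 1.004
```

>>> jog_arm --increments "0 -0.2 0.5 -0.9 0 0 -1;0 -0.2 0.8 0 0 0 -1;0 -0.3 0.7 0 0 0 -1;0 -0.3 0.6 0 0 0 -1;0 -0.3 0.5 0 0 0 -1;0 -0.2 0.3 0 0 0 -1;0 -0.1 0 0 0 0 -1;0 0 0 0 0 0 -1"

```text
clock: 32.58
tool_pos: [469.3, 27.7, 182.5]
eef_rot: [3.137, 0.008, 0.308]
ft_force: [0.2, 0.2, 0.5]
grip_width: 1.0
```

>>> jog_arm --increments "0 0 0 0 0 0 -1;0 0 0 0 0 0 -1;0 0 0 0 0 0 -1;0 0 0 0 0 0 -1;0 0 0 0 0 0 -1;0 0 0 0 0 0 -1;0 0 0 0 0 0 -1;0 0 0 0 0 0 -1"

```text
clock: 33.25
tool_pos: [468.2, 26.3, 180.9]
eef_rot: [-3.14, 0.011, 0.894]
ft_force: [0.0, -0.9, -0.2]
grip_width: 0.999
```

```bash
python3 go.py r 0 -149 180 1.5708; python3 lookb.py i
```

```text
clk 33.25 shift(rows) [-0.59  1.4   0.04] turn(rows) [-0.05  0.15 -5.67] | tgt [489.9 -13.7 180. ]
rack xy -32.0 -116.5 z 180.9 F [ 0.  -0.9 -0.2] g 85.0 rot [-3.14   0.011  0.894]
expected px [[369.88494256 252.15367554]]
0.56 [529.5, 431.4, 562.5, 479.8] 543.9692737430167 455.4245810055866 [[  87.02350131 -421.14120472]]
0.32 [332.9, 209.1, 400.9, 285.6] 365.21652129297075 247.7796305797845 [[  -2.25517512 -144.8935797 ]]
```

View pics/i.png

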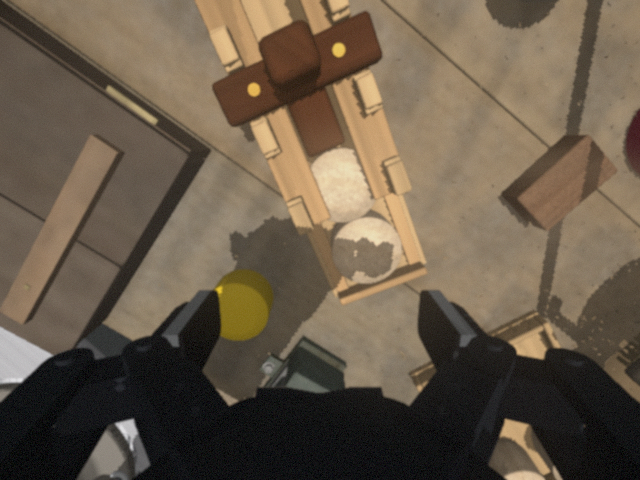

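The stop sits in pair 2, and the third blank is at (367,248) in the bay.

>>> jog_arm --increments "0 -0.15 0.5 0 0 0.1 -1;0 -0.2 0.5 0 0 0 -1;0 -0.2 0.3 0 0 0 -1;0 -0.15 0 0 0 0 -1;0 0 0 0 0 0 -1;0 0 0 0 0 0 -0.6;0 0 0 0 0 0 0"

```text
clock: 33.93
tool_pos: [489.3, -15.7, 180.0]
eef_rot: [-3.138, 0.002, 1.282]
ft_force: [-0.0, -0.5, 0.7]
grip_width: 0.998
```

```bash
python3 go.py r 0 -148 27 1.5708
```

```text
clk 33.93 shift(rows) [0.11 0.02 5.1 ] turn(rows) [-0.06  0.03 -0.1 ] | tgt [490.2 -12.8  27. ]
rack xy -0.1 -151.1 z 180.0 F [-0.  -0.5  0.7] g 84.8 rot [-3.138e+00  2.000e-03  1.282e+00]
```

>>> jog_arm --increments "0 0.05 0 1 0 0 -0.1;0 0 0 1 0 0 0;0 0 0 1 0 0 0;0 0 0 1 0 0 0;0 0 0 0.7 0 0 0;0 0 0 0.3 0 0 0;0 0 0 0 0 0 0"

```text
clock: 34.52
tool_pos: [493.4, -14.1, 26.3]
eef_rot: [3.138, -0.0, 1.266]
ft_force: [-0.4, 0.9, 0.4]
grip_width: 0.999
```

```bash
python3 go.py r 0 -148 27 1.5708
```

```text
clk 34.52 shift(rows) [ 0.01 -0.12 -0.02] turn(rows) [ 0.05 -0.   -0.33] | tgt [490.2 -12.8  27. ]
rack xy 3.5 -148.3 z 26.3 F [-0.4  0.9  0.4] g 84.9 rot [ 3.138 -0.     1.266]
```

>>> jog_arm --increments "0 0 -0.1 0 0 0 -0.3;255 0 0 0 0 0 0;255 0 0 0 0 0 0;255 0 0 0 0 0 0;255 0 0 0 0 0 0;255 0 0 0 0 0 0;255 0 0 0 0 0 0;255 0 0 0 0 0 0" --newtons 60

```text
clock: 35.18
tool_pos: [494.0, -13.0, 32.6]
eef_rot: [3.129, -0.002, 1.285]
ft_force: [0.1, -0.1, -1.1]
grip_width: 0.673
```

>>> jog_arm --increments "255 -0.05 0 -1 0 0 0;255 -0.05 0 -1 0 0 0;255 -0.05 0 -1 0 0 0;255 0 0 -0.9 0 0 0;255 0 0 0 0 0 0"

```text
clock: 35.6
tool_pos: [489.8, -16.8, 152.8]
eef_rot: [3.134, -0.001, 1.285]
ft_force: [0.3, -0.7, -0.6]
grip_width: 0.67
```

```bash
python3 tray.py scene t6
```

```text
0.59 [308.7, 344.0, 428.6, 479.7]
tray [ 4.93255037e+02 -2.99542206e+02 -1.23762145e-01] 0.38636623333570874
```

View pics/t6.png

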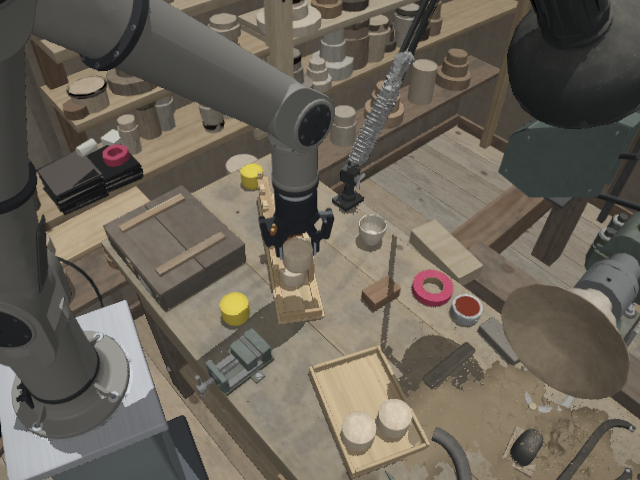

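The tray was knocked, as warned: it now spans (309–428, 344–472). I'll re-measure it and its blanks from both cameras.

```bash
python3 tray.py side t7; python3 - <<'E'
from h import *
t=np.array([493.3,-298.5]);a=-.12
def tf(q): d=q[:,:2]-t; return np.c_[np.cos(a)*d[:,0]+np.sin(a)*d[:,1],-np.sin(a)*d[:,0]+np.cos(a)*d[:,1]]
print(tf(onz(cam("scene"),[(359,425),(394,412)],57)))
for x,y in [(34,45),(-34,45)]: print(t[0]+np.cos(a)*x-np.sin(a)*y,t[1]+np.sin(a)*x+np.cos(a)*y)
E
```

```text
0.73 [168.3, 224.1, 250.9, 264.1]
tray [ 4.92806026e+02 -3.01019289e+02 -1.34497569e-01] 3.143296485928198
[[-36.85112703 -45.45160676]
 [ 30.57330256 -44.57148152]]
532.4425429470328 -257.8938264343993
464.9315557089699 -249.7533963387528
```

View pics/t7.png

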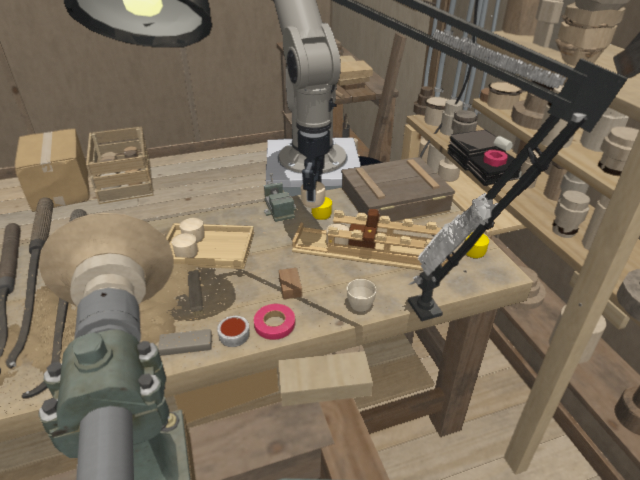

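>>> jog_arm --increments "255 -0.45 0.22 -0.05 0 0.03 1;255 -0.43 0.26 -0.05 0 0.03 1;255 -0.41 0.29 -0.05 0 0.03 1;255 -0.38 0.32 -0.05 0 0.03 1;255 -0.36 0.35 -0.05 0 0.03 1;255 -0.33 0.38 -0.05 0 0.03 1;255 -0.3 0.41 -0.05 0 0.03 1;255 -0.26 0.43 -0.05 0 0.03 1"

```text
clock: 36.47
tool_pos: [502.3, -134.6, 144.7]
eef_rot: [-3.115, 0.0, 0.713]
ft_force: [-0.4, -0.0, -1.5]
grip_width: 0.667
```

>>> jog_arm --increments "255 -0.23 0.44 -0.04 -0.02 0.04 1;255 -0.19 0.46 -0.04 -0.02 0.04 1;255 -0.16 0.47 -0.04 -0.02 0.04 1;255 -0.12 0.49 -0.04 -0.02 0.04 1;255 -0.08 0.49 -0.04 -0.02 0.04 1;255 -0.04 0.5 -0.04 -0.02 0.04 1;255 0 0.5 0 -0.02 0.04 1;255 0 0.3 0 -0.02 0.04 1"

```text
clock: 37.13
tool_pos: [522.8, -249.3, 132.7]
eef_rot: [-3.114, 0.015, 0.126]
ft_force: [0.2, 0.4, -1.4]
grip_width: 0.67
```

```bash
python3 go.py w 532.4 -259 70 -0.122
```

```text
clk 37.13 shift(rows) [0.31 0.42 2.08] turn(rows) [-0.37  0.26  3.55] | tgt [ 532.4 -259.    70. ]
rack xy 97.0 -366.2 z 132.7 F [ 0.2  0.4 -1.4] g 56.9 rot [-3.114  0.015  0.126]
```

>>> jog_arm --increments "255 0.1 0.15 0 -0.15 0.1 1;255 0.1 0 0.3 -0.15 0.1 1;255 0.1 0 0.5 0 0 0.9;255 0 0 0.6 0 0 0.2;255 0 0 0 0 0 0"

```text
clock: 37.55
tool_pos: [527.2, -255.6, 79.7]
eef_rot: [-3.138, 0.017, -0.11]
ft_force: [-1.4, 0.4, -1.0]
grip_width: 0.671
```

```bash
python3 go.py w 532.4 -259 70 -0.122
```

```text
clk 37.55 shift(rows) [0.19 0.1  0.32] turn(rows) [-0.05  0.25  0.17] | tgt [ 532.4 -259.    70. ]
rack xy 103.0 -371.0 z 79.7 F [-1.4  0.4 -1. ] g 57.0 rot [-3.138  0.017 -0.11 ]
```

>>> jog_arm --increments "255 0.2 0.1 0.2 -0.05 0.25 0.15;255 0.03 0.03 0.5 0 0 0;255 0 0.03 0.5 0 0 0;255 0 0 0.3 0 0 0;255 0 0 0 0 0 0"

```text
clock: 37.97
tool_pos: [530.1, -259.0, 28.2]
eef_rot: [-3.139, 0.01, -0.116]
ft_force: [0.1, -0.2, -0.2]
grip_width: 0.667
```

```bash
python3 go.py w 532.4 -259 31 -0.122
```

```text
clk 37.97 shift(rows) [ 0.07 -0.01 -0.1 ] turn(rows) [-0.03  0.15  0.09] | tgt [ 532.4 -259.    31. ]
rack xy 106.8 -373.4 z 28.2 F [ 0.1 -0.2 -0.2] g 56.7 rot [-3.139  0.01  -0.116]
```

>>> jog_arm --increments "40 0 0 0 0 0 0;40 0 0 0 0 0 0;40 0 0 0 0 0 0;40 0 0 0 0 0 0;40 0 0 -0.5 0 0 0;40 0 0 -1 0 0 0;40 0 0 -1 0 0 0;0 0 -0.2 -1 0 0 0"

```text
clock: 38.63
tool_pos: [528.5, -253.0, 133.7]
eef_rot: [-3.138, 0.02, -0.115]
ft_force: [0.8, 0.1, 0.7]
grip_width: 0.961
```

```bash
python3 go.py r 0 -3 160 0
```

```text
clk 38.63 shift(rows) [ -1.41 -12.58  -0.8 ] turn(rows) [-0.03  0.29  2.38] | tgt [530.5 126.5 160. ]
rack xy 103.5 -368.1 z 133.7 F [0.8 0.1 0.7] g 81.7 rot [-3.138  0.02  -0.115]
```

>>> jog_arm --increments "0 -0.2 -1 -0.4 0 0.1 0.4;0 -0.2 -1 -0.4 0 0.1 0.4;0 -0.2 -1 0 0 0.05 0.4;0 -0.23 -1 0 0 0 0.4;0 -0.25 -1 0 0 0 0.4;0 -0.27 -1 0 0 0 0.3;0 -0.27 -1 0 0 0 0;0 -0.27 -1 0 0 0 0"

```text
clock: 39.3
tool_pos: [532.4, -8.0, 175.7]
eef_rot: [-3.14, -0.03, -0.301]
ft_force: [1.2, -0.2, 0.2]
grip_width: 1.0
```

>>> jog_arm --increments "0 -0.27 -1 0 0 0 0;0 -0.27 -1 0 0 0 0;0 -0.2 -1 0 0 0 0;0 -0.1 -0.5 0 0 0 0;0 0 0 0 0 0 0"

```text
clock: 39.72
tool_pos: [539.9, 114.2, 180.7]
eef_rot: [-3.133, -0.037, -0.291]
ft_force: [-0.6, 0.0, 0.3]
grip_width: 0.999
```

```bash
python3 go.py r 0 -3 92 0;python3 tray.py scene t8
```

```text
clk 39.72 shift(rows) [-0.53 -0.28  2.94] turn(rows) [-0.12 -0.54 -0.13] | tgt [530.5 126.5  92. ]
rack xy 12.4 -12.2 z 180.7 F [-0.6  0.   0.3] g 84.9 rot [-3.133 -0.037 -0.291]
0.85 [308.8, 344.4, 430.6, 480.0]
tray [ 4.93095583e+02 -2.98826494e+02 -1.20280168e-01] 0.34964498413800826
```

View pics/t8.png

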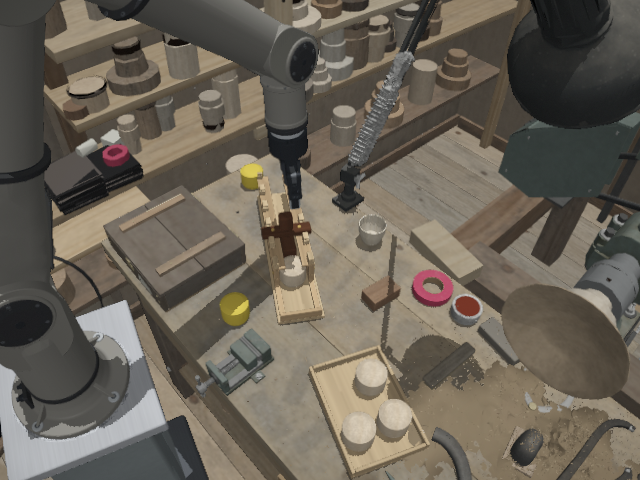

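The tray now holds three blanks, at (371,377), (394,417) and (359,430). The last blank is still in the rack, with the stop in pair 2.

>>> jog_arm --increments "0 -0.3 -0.15 0 0 -0.3 -0.1;0 -0.2 -0.1 0.3 -0.1 -0.25 0;0 0 0 1 0 0 0;0 0 0 0.9 0 0 0;0 0 0 0.5 0 0 0;0 0 0 0 0 0 0"

```text
clock: 40.32
tool_pos: [527.1, 113.5, 96.5]
eef_rot: [3.138, 0.003, -0.3]
ft_force: [0.2, 0.2, -0.7]
grip_width: 1.001
```

```bash
python3 go.py r 0 -3 93 0
```

```text
clk 40.32 shift(rows) [-0.02 -0.45  0.12] turn(rows) [ 0.06  0.05 -0.26] | tgt [530.5 126.5  93. ]
rack xy 0.4 -16.4 z 96.5 F [ 0.2  0.2 -0.7] g 85.1 rot [ 3.138e+00  3.000e-03 -3.000e-01]
```

>>> jog_arm --increments "0 0 -0.45 0.1 0 0 -0.25;0 0 -0.03 0 0 0 0;0 0 0 0 0 0 0"

```text
clock: 40.57
tool_pos: [531.2, 126.0, 92.9]
eef_rot: [3.135, 0.006, -0.285]
ft_force: [0.1, -1.1, 0.5]
grip_width: 0.998
```

```bash
python3 go.py r 0 -3 93 0
```

```text
clk 40.57 shift(rows) [-0.03 -0.01 -0.  ] turn(rows) [ 0.09  0.09 -0.05] | tgt [530.5 126.5  93. ]
rack xy 0.9 -3.3 z 92.9 F [ 0.1 -1.1  0.5] g 84.8 rot [ 3.135  0.006 -0.285]
```

>>> jog_arm --increments "255 0 0 0 0.05 0.05 -0.05;255 0 0 0 0 0 0;255 0 0 0 0 0 0;255 0 0 0 0 0 0;255 0 0 0 0 0 0;255 0 0 0 0 0 0;255 0 0 0 0 0 0" --newtons 80

```text
clock: 41.15
tool_pos: [533.3, 126.5, 96.5]
eef_rot: [-3.141, -0.003, -0.281]
ft_force: [0.1, 0.1, -3.2]
grip_width: 0.292
```

```bash
python3 go.py r 1 -63 117 0
```

```text
clk 41.15 shift(rows) [-0.06  2.03 -0.68] turn(rows) [-0.01 -0.04  0.  ] | tgt [514.8  68.6 117. ]
rack xy 2.7 -2.2 z 96.5 F [ 0.1  0.1 -3.2] g 24.8 rot [-3.141e+00 -3.000e-03 -2.810e-01]
```

>>> jog_arm --increments "255 0 0 -0.4 0 -0.05 0;255 0 0 -0.36 0 0 0;255 0 0.4 0 0 0 0;255 0 0.4 0 0 0 0;255 0 0.4 0 0 0 0;255 0 0.4 0 0 0 0;255 0 0.22 0 0 0 0;255 0 0 0 0 0 0"

```text
clock: 41.82
tool_pos: [514.8, 66.9, 118.1]
eef_rot: [3.14, 0.003, -0.283]
ft_force: [0.9, 0.0, -2.4]
grip_width: 0.29
```

```bash
python3 go.py r 2 -62.5 117 0
```

```text
clk 41.82 shift(rows) [ 0.02 -0.07  0.04] turn(rows) [ 0.02  0.04 -0.02] | tgt [515.9  68.8 117. ]
rack xy 1.5 -64.6 z 118.1 F [ 0.9  0.  -2.4] g 24.6 rot [ 3.14e+00  3.00e-03 -2.83e-01]
```

>>> jog_arm --increments "255 0.02 -0.07 0 0 0 0;255 0 0 0.3 0 0 0;255 0 0 0.3 0 0 0;255 0 0 0.15 0 0 0;255 0 0 0.06 0 0 0;255 0 0 0.05 0 0 0;255 0 0 0.05 0 0 0"

```text
clock: 42.4
tool_pos: [515.9, 67.6, 96.2]
eef_rot: [3.135, 0.003, -0.284]
ft_force: [-8.6, -3.3, 22.6]
grip_width: 0.289
```

```bash
python3 go.py r 2 -62.5 95 0
```

```text
clk 42.40 shift(rows) [-0.01 -0.04  0.04] turn(rows) [ 0.1   0.04 -0.03] | tgt [515.9  68.8  95. ]
rack xy 2.4 -63.6 z 96.2 F [-8.6 -3.3 22.6] g 24.6 rot [ 3.135e+00  3.000e-03 -2.840e-01]
```

>>> jog_arm --increments "255 0 0 0 0 0 0;0 0 0 0 0 0 0;0 0 0 0 0 0 0;0 0 0 0 0 0 0;0 0 0 0 0 0 0;0 0 0 0 0 0 0;0 0 0 -1 0 0 0;0 0 0 -1 0 0 0"

```text
clock: 43.07
tool_pos: [512.0, 69.8, 149.8]
eef_rot: [3.129, 0.016, -0.279]
ft_force: [1.6, 0.1, 0.4]
grip_width: 1.001
```

>>> jog_arm --increments "0 -0.2 0.5 -0.9 0 0 -1;0 -0.2 0.7 0 0 0 -1;0 -0.2 0.6 0 0 0 -1;0 -0.2 0.4 0 0 0 -1;0 0 0 0 0 0 -1;0 0 0 0 0 0 -1;0 0 0 0 0 0 -1;0 0 0 0 0 0 -1"

```text
clock: 43.73
tool_pos: [479.4, 8.0, 184.6]
eef_rot: [3.138, 0.01, 0.305]
ft_force: [0.2, -0.3, 0.9]
grip_width: 1.002
```

>>> jog_arm --increments "0 0 0 0 0 0 -1;0 0 0 0 0 0 -1;0 0 0 0 0 0 -1;0 0 0 0 0 0 -1;0 0 0 0 0 0 -1;0 0 0 0 0 0 -1;0 0 0 0 0 0 -1;0 0 0 0 0 0 -1"

```text
clock: 44.4
tool_pos: [478.7, 7.9, 183.0]
eef_rot: [-3.137, 0.011, 0.893]
ft_force: [0.6, 0.5, -0.4]
grip_width: 1.001
```

```bash
python3 go.py r 0 -149 180 1.5708; python3 lookb.py j
```

```text
clk 44.40 shift(rows) [-0.32  0.74  0.1 ] turn(rows) [-0.09  0.14 -5.68] | tgt [489.9 -13.7 180. ]
rack xy -16.8 -131.4 z 183.0 F [ 0.6  0.5 -0.4] g 85.1 rot [-3.137  0.011  0.893]
expected px [[346.78434557 242.45258654]]
0.73 [516.9, 423.6, 561.3, 479.6] 535.3465346534654 451.3693069306931 [[  95.21261655 -429.50070665]]
0.68 [489.6, 436.1, 530.5, 476.4] 507.67497603068074 461.95110258868647 [[  66.08989349 -432.58387727]]
0.16 [516.1, 422.9, 514.9, 423.3] 513.5 422.0 [[  83.74095832 -385.14922528]]
```

View pics/j.png

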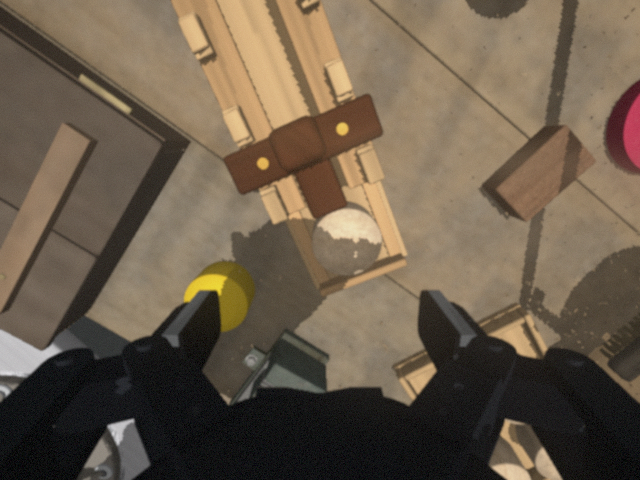

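The stop sits in pair 1. The last blank is at (347,242), exactly where expected.

>>> jog_arm --increments "0 -0.08 0.3 0 -0.05 0.1 -1;0 -0.15 0.25 0 0 0 -1;0 -0.1 0.1 0 0 0 -1;0 0 0 0 0 0 -1;0 0 0 0 0 0 -1;0 0 0 0 0 0 -0.6;0 0 0 0 0 0 0"

```text
clock: 45.08
tool_pos: [488.9, -12.6, 182.0]
eef_rot: [-3.138, 0.002, 1.281]
ft_force: [-0.8, -0.1, -0.6]
grip_width: 1.003
```

```bash
python3 go.py r 0 -150 30 1.5708
```

```text
clk 45.08 shift(rows) [-0.05  0.06  5.07] turn(rows) [-0.05  0.04 -0.12] | tgt [489.6 -14.7  30. ]
rack xy -1.3 -148.2 z 182.0 F [-0.8 -0.1 -0.6] g 85.2 rot [-3.138e+00  2.000e-03  1.281e+00]
```

>>> jog_arm --increments "0 -0.05 0.05 1 0 0 -0.15;0 0 0 1 0 0 0;0 0 0 1 0 0 0;0 0 0 1 0 0 0;0 0 0 0.5 0 0 0;0 0 0 0.3 0 0 0;0 0 0 0 0 0 0"

```text
clock: 45.67
tool_pos: [493.5, -14.7, 34.4]
eef_rot: [3.137, 0.0, 1.268]
ft_force: [-1.1, -0.2, 0.2]
grip_width: 0.999
```

```bash
python3 go.py r 0 -150 30 1.5708
```

```text
clk 45.67 shift(rows) [-0.04 -0.12  0.15] turn(rows) [ 0.06  0.01 -0.3 ] | tgt [489.6 -14.7  30. ]
rack xy 3.6 -148.9 z 34.4 F [-1.1 -0.2  0.2] g 84.9 rot [3.137 0.    1.268]
```

>>> jog_arm --increments "0 0 -0.1 0.18 0 0 -0.3;255 0 0 0 0 0 0;255 0 0 0 0 0 0;255 0 0 0 0 0 0;255 0 0 0 0 0 0;255 0 0 0 0 0 0;255 0 0 0 0 0 0;255 0 0 0 0 0 0" --newtons 60

```text
clock: 46.33
tool_pos: [493.9, -13.5, 33.8]
eef_rot: [3.129, -0.001, 1.287]
ft_force: [-0.1, 0.8, -0.7]
grip_width: 0.666
```

>>> jog_arm --increments "255 -0.05 0 -1 0 0 0;255 -0.05 0 -1 0 0 0;255 -0.05 0 -1 0 0 0;255 0 0 -0.9 0 0 0;255 0 0 0 0 0 0"

```text
clock: 46.75
tool_pos: [489.5, -17.4, 154.0]
eef_rot: [3.135, -0.001, 1.288]
ft_force: [0.6, 0.5, -2.4]
grip_width: 0.675
```

```bash
python3 tray.py scene t9
```

```text
0.62 [308.3, 345.2, 426.5, 480.0]
tray [ 4.92665140e+02 -2.99444757e+02 -1.23489553e-01] 0.2682003306670204
```

View pics/t9.png

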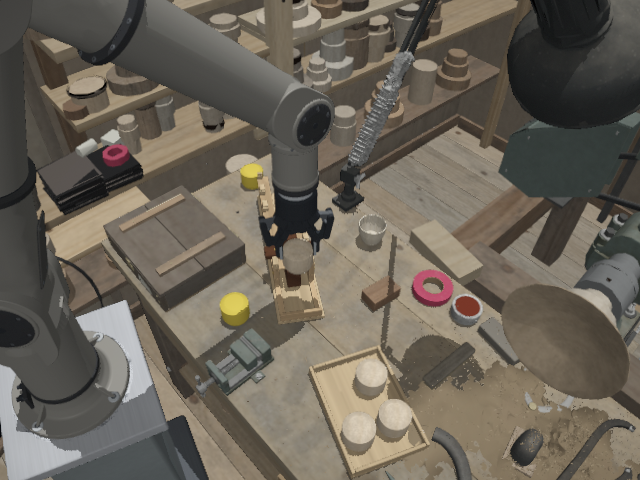

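>>> jog_arm --increments "255 -0.48 0.1 -0.05 0 0.03 1;255 -0.47 0.14 -0.05 0 0.03 1;255 -0.46 0.17 -0.05 0 0.03 1;255 -0.44 0.2 -0.05 0 0.03 1;255 -0.43 0.24 -0.05 0 0.03 1;255 -0.41 0.27 -0.05 0 0.03 1;255 -0.39 0.3 -0.05 0 0.03 1;255 -0.36 0.33 -0.05 0 0.03 1"

```text
clock: 47.52
tool_pos: [471.9, -135.4, 150.1]
eef_rot: [-3.123, -0.005, 0.713]
ft_force: [0.5, 0.3, -1.2]
grip_width: 0.668
```

>>> jog_arm --increments "255 -0.33 0.36 -0.04 -0.03 0.03 1;255 -0.3 0.38 -0.04 -0.03 0.03 1;255 -0.27 0.4 -0.04 -0.03 0.03 1;255 -0.24 0.42 -0.04 -0.03 0.03 1;255 -0.2 0.43 -0.04 -0.03 0.03 1;255 -0.17 0.43 -0.04 -0.03 0.03 1;255 -0.1 0.4 0 -0.03 0.03 1;255 0 0.2 0 -0.03 0.03 1"

```text
clock: 48.18
tool_pos: [460.6, -245.4, 141.1]
eef_rot: [-3.127, 0.009, 0.123]
ft_force: [-0.4, -0.1, -0.5]
grip_width: 0.671
```

```bash
python3 go.py w 462.3 -250.3 70 -0.122
```

```text
clk 48.18 shift(rows) [0.06 0.21 2.37] turn(rows) [-0.2   0.16  3.5 ] | tgt [ 462.3 -250.3   70. ]
rack xy 36.1 -379.7 z 141.1 F [-0.4 -0.1 -0.5] g 57.0 rot [-3.127  0.009  0.123]
```

>>> jog_arm --increments "255 0 0 0.2 -0.1 0.1 1;255 0 0 0.4 -0.1 0.05 1;255 0.05 0 0.5 0 0 0.9;255 0 0 0.6 0 0 0.3;255 0 0 0 0 0 0"

```text
clock: 48.6
tool_pos: [456.5, -246.8, 80.8]
eef_rot: [3.141, 0.011, -0.12]
ft_force: [-0.7, 0.8, -1.1]
grip_width: 0.675
```

```bash
python3 go.py w 462.3 -250.3 60 -0.122
```

```text
clk 48.60 shift(rows) [0.21 0.09 0.69] turn(rows) [0.01 0.16 0.02] | tgt [ 462.3 -250.3   60. ]
rack xy 32.6 -382.2 z 80.8 F [-0.7  0.8 -1.1] g 57.3 rot [ 3.141  0.011 -0.12 ]
```

>>> jog_arm --increments "255 0.22 0.09 0.2 0 0.15 0;255 0.03 0.03 0.5 0 0 0;255 0 0.03 0.5 0 0 0;255 0 0 0.25 0 0 0;255 0 0 0 0 0 0"

```text
clock: 49.02
tool_pos: [466.1, -252.9, 34.1]
eef_rot: [3.141, -0.003, -0.115]
ft_force: [0.8, -0.2, -1.2]
grip_width: 0.669
```

```bash
python3 go.py w 462.3 -250.3 31 -0.122
```

```text
clk 49.02 shift(rows) [-0.14 -0.07  0.1 ] turn(rows) [ 0.01 -0.04  0.1 ] | tgt [ 462.3 -250.3   31. ]
rack xy 43.6 -385.4 z 34.1 F [ 0.8 -0.2 -1.2] g 56.9 rot [ 3.141e+00 -3.000e-03 -1.150e-01]
```

>>> jog_arm --increments "255 -0.13 -0.05 0.1 0 0 0.1;255 0 0 0.03 0 0 0;40 0 0 0 0 0 0;40 0 0 0 0 0 0;40 0 0 0 0 0 0;40 0 0 0 0 0 0;40 0 0 -0.5 0 0 0;40 0 0 -1 0 0 0"

```text
clock: 49.68
tool_pos: [460.0, -250.2, 74.3]
eef_rot: [-3.141, 0.003, -0.121]
ft_force: [-0.6, -0.5, 0.5]
grip_width: 0.843
```

>>> jog_arm --increments "40 0 0 -1 0 0 0;0 0 -0.3 -1 0 0 0.3;0 -0.1 -1 -0.5 0 0.05 0.4;0 -0.1 -1 0 0 0 0.4;0 -0.1 -1 0 0 0 0.4;0 -0.1 -1 0 0 0 0.4;0 0 -1 0 0 0 0.3;0 0 -1 0 0 0 0"

```text
clock: 50.35
tool_pos: [487.9, -66.6, 160.5]
eef_rot: [3.138, -0.01, -0.3]
ft_force: [0.4, -0.9, -0.6]
grip_width: 1.002
```

```bash
python3 go.py r 0 -63 160 0;python3 tray.py scene ta
```

```text
clk 50.35 shift(rows) [-0.51 -4.57 -0.  ] turn(rows) [ 0.05 -0.14 -0.27] | tgt [513.8  68.9 160. ]
rack xy 12.7 -200.4 z 160.5 F [ 0.4 -0.9 -0.6] g 85.2 rot [ 3.138 -0.01  -0.3  ]
0.76 [308.3, 345.9, 428.1, 480.0]
tray [ 4.92006890e+02 -2.98691009e+02 -1.14647027e-01] 0.3133180125093427
```

View pics/ta.png

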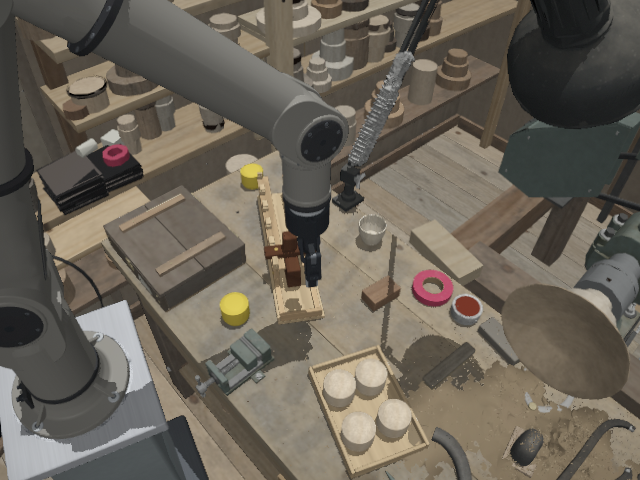

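All four blanks stand in the tray, at (340,387), (371,377), (394,417) and (359,430). Now I return the stop to the far notches.

>>> jog_arm --increments "0 -0.1 -1 0 0 -0.1 -0.2;0 -0.1 -1 0 0 -0.05 0;0 -0.15 -1 0 0 0 0;0 -0.15 -0.9 0 0 0 0;0 -0.1 -0.3 0 0 0 0;0 0 0 0 0 0 0"

```text
clock: 50.95
tool_pos: [506.0, 65.7, 160.7]
eef_rot: [3.138, 0.001, -0.278]
ft_force: [-0.4, -0.5, -0.0]
grip_width: 0.998
```

```bash
python3 go.py r 0 -63 92 0
```

```text
clk 50.95 shift(rows) [ 0.22 -0.18  2.29] turn(rows) [0.05 0.02 0.04] | tgt [513.8  68.9  92. ]
rack xy -6.6 -68.3 z 160.7 F [-0.4 -0.5 -0. ] g 84.8 rot [ 3.138e+00  1.000e-03 -2.780e-01]
```

>>> jog_arm --increments "0 0.22 -0.2 0.4 0 0 0;0 0 -0.1 0.9 0 0 0;0 0 -0.05 0.6 0 0 0;0 0 0 0.3 0 0 0;0 0 0 0 0 0 0"

```text
clock: 51.37
tool_pos: [515.9, 66.4, 93.9]
eef_rot: [3.135, -0.002, -0.283]
ft_force: [-1.3, 0.3, 0.5]
grip_width: 1.001
```

```bash
python3 go.py r 0 -63 92 0
```

```text
clk 51.37 shift(rows) [-0.09 -0.06  0.06] turn(rows) [ 0.1  -0.03 -0.02] | tgt [513.8  68.9  92. ]
rack xy 2.7 -64.8 z 93.9 F [-1.3  0.3  0.5] g 85.1 rot [ 3.135e+00 -2.000e-03 -2.830e-01]
```

>>> jog_arm --increments "0 -0.08 -0.06 0.05 0.05 0 0;255 0 0 0 0 0 0;255 0 0 0 0 0 0;255 0 0 0 0 0 0;255 0 0 0 0 0 0;255 0 0 0 0 0 0;255 0 0 0 0 0 0;255 0 0 0 0 0 0" --newtons 80

```text
clock: 52.03
tool_pos: [515.5, 65.6, 96.0]
eef_rot: [3.139, -0.006, -0.287]
ft_force: [-0.8, -0.0, -3.2]
grip_width: 0.291
```

>>> jog_arm --increments "255 0 0 -0.4 0 0 0;255 0 0 -0.4 0 0 0;255 0 0 0 0 0 0"

```text
clock: 52.28
tool_pos: [515.4, 65.8, 120.2]
eef_rot: [3.139, -0.006, -0.286]
ft_force: [0.1, 0.3, -1.9]
grip_width: 0.291
```

```bash
python3 go.py r 1 177 117 0
```

```text
clk 52.28 shift(rows) [-0.08 -8.08  0.09] turn(rows) [ 0.03 -0.09 -0.07] | tgt [581.4 299.2 117. ]
rack xy 2.4 -65.5 z 120.2 F [ 0.1  0.3 -1.9] g 24.7 rot [ 3.139 -0.006 -0.286]
```

>>> jog_arm --increments "255 0 -0.6 0 0 -0.05 -0.07;255 0 -0.7 0 0 -0.04 0;255 0 -0.7 0 0 0 0;255 0 -0.7 0 0 0 0;255 0 -0.7 0 0 0 0;255 0 -0.7 0 0 0 0;255 0 -0.6 0 0 0 0;255 0 0 0 0 0 0"

```text
clock: 52.95
tool_pos: [554.3, 202.6, 117.8]
eef_rot: [3.134, 0.003, -0.288]
ft_force: [2.7, 0.7, -1.2]
grip_width: 0.292
```

```bash
python3 go.py r 1.5 176.5 119 0
```

```text
clk 52.95 shift(rows) [-0.03 -3.33 -0.06] turn(rows) [ 0.1   0.05 -0.09] | tgt [581.8 298.5 119. ]
rack xy 1.7 76.7 z 117.8 F [ 2.7  0.7 -1.2] g 24.9 rot [ 3.134e+00  3.000e-03 -2.880e-01]
```

>>> jog_arm --increments "255 0 -0.6 -0.05 0.05 0 -0.07;255 0 -0.7 0 0 0 0;255 0 -0.7 0 0 0 0;255 0 -0.6 0 0 0 0;255 0 -0.4 0 0 0 0;255 0 0 0 0 0 0"

```text
clock: 53.45
tool_pos: [578.8, 287.4, 115.4]
eef_rot: [3.131, 0.006, -0.286]
ft_force: [2.2, -0.6, -2.5]
grip_width: 0.289
```

```bash
python3 go.py r 1.5 176.5 119 0
```

```text
clk 53.45 shift(rows) [-0.01 -0.38 -0.12] turn(rows) [ 0.16  0.09 -0.06] | tgt [581.8 298.5 119. ]
rack xy 1.7 165.0 z 115.4 F [ 2.2 -0.6 -2.5] g 24.6 rot [ 3.131  0.006 -0.286]
```

>>> jog_arm --increments "255 0 -0.2 -0.15 0.1 0.05 -0.05;255 0 -0.18 0 0 0 0;255 0 0 0 0 0 0"

```text
clock: 53.7
tool_pos: [581.3, 296.2, 119.2]
eef_rot: [3.135, 0.004, -0.284]
ft_force: [1.1, -0.7, -2.2]
grip_width: 0.291
```

```bash
python3 go.py r 1.5 176.5 119 0
```

```text
clk 53.70 shift(rows) [-0.01 -0.08  0.01] turn(rows) [ 0.1   0.06 -0.03] | tgt [581.8 298.5 119. ]
rack xy 1.7 174.1 z 119.2 F [ 1.1 -0.7 -2.2] g 24.7 rot [ 3.135  0.004 -0.284]
```

>>> jog_arm --increments "255 0 -0.07 0 0.05 0 0;255 0 0 0.3 0 0 0;255 0 0 0.3 0 0 0;255 0 0 0.15 0 0 0;255 0 0 0.08 0 0 0;255 0 0 0.05 0 0 0;255 0 0 0.05 0 0 0"

```text
clock: 54.28
tool_pos: [582.3, 296.3, 95.8]
eef_rot: [3.139, 0.002, -0.287]
ft_force: [-4.6, -1.7, 10.2]
grip_width: 0.292
```

```bash
python3 go.py r 1.5 176.5 96 0
```

```text
clk 54.28 shift(rows) [-0.04 -0.07 -0.01] turn(rows) [ 0.04  0.03 -0.08] | tgt [581.8 298.5  96. ]
rack xy 2.6 174.5 z 95.8 F [-4.6 -1.7 10.2] g 24.8 rot [ 3.139e+00  2.000e-03 -2.870e-01]
```

>>> jog_arm --increments "255 0 0 0.04 0 0 0;0 0 0 0 0 0 0;0 0 0 0 0 0 0;0 0 0 0 0 0 0;0 0 0 0 0 0 0;0 0 0 0 0 0 0;0 0 0 -1 0 0 0;0 0 0 -1 0 0 0"

```text
clock: 54.95
tool_pos: [578.8, 293.2, 149.2]
eef_rot: [3.129, 0.011, -0.288]
ft_force: [1.0, -0.4, 1.2]
grip_width: 0.997
```

>>> jog_arm --increments "0 0 0 -1 0 0 0;0 0 0.8 -0.3 0 0 0;0 0 1 0 0 0 0;0 0 1 0 0 0 0;0 0 1 0 0 0 0;0 0 1 0 0 0 0;0 0 0.5 0 0 0 0;0 0 0 0 0 0 0"

```text
clock: 55.62
tool_pos: [535.0, 139.1, 196.8]
eef_rot: [3.138, 0.004, -0.284]
ft_force: [-0.5, -0.4, -0.1]
grip_width: 0.999
```

```bash
python3 - <<'E'
from h import *
for n in ["wrist","scene","side"]:
    im=arm.capture(n);cv2.imwrite(f"pics/fin_{n}.png",im[:,:,::-1])
c=cam("wrist")
from fit import W
p=np.load("rack.npy")
print("px grip top expect",proj(c,W(p,[[0,177,125],[56,160,85],[-56,160,85],[56,190,85],[-56,190,85]])).round(1).tolist())
print(arm.sense()['tool_pos'],arm.sense()['ft_force'],arm.sense()['clock'])
im=cv2.imread("pics/fin_side.png");cv2.imwrite("pics/fin_sidez.png",cv2.resize(im[190:290,160:480],None,fx=2.5,fy=2.5))
E
```

```text
px grip top expect [[81.5, 249.4], [126.7, 161.7], [147.6, 298.4], [86.4, 161.6], [111.7, 298.4]]
[535.92363009 144.10367666 197.06531334] [-0.29167    -0.4177861   0.01204547] 55.7667
```

View pics/fin_wrist.png

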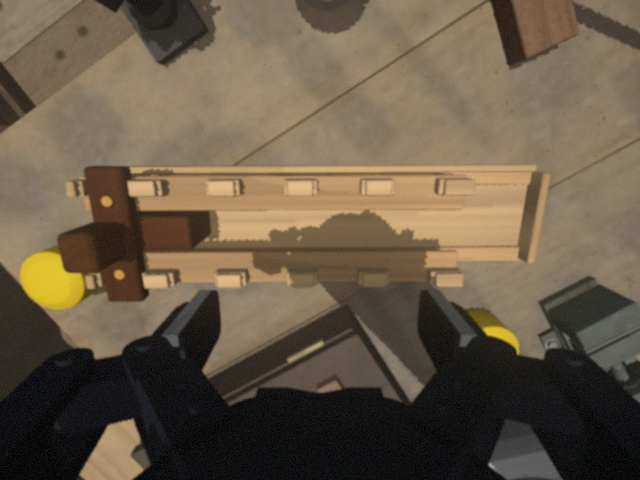

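View pics/fin_scene.png

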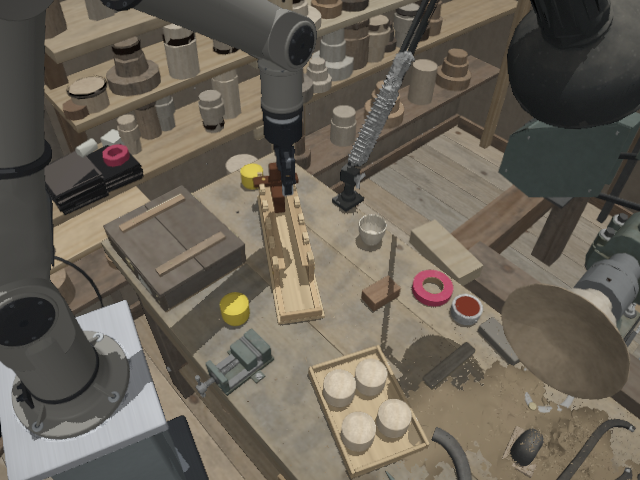

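View pics/fin_sidez.png

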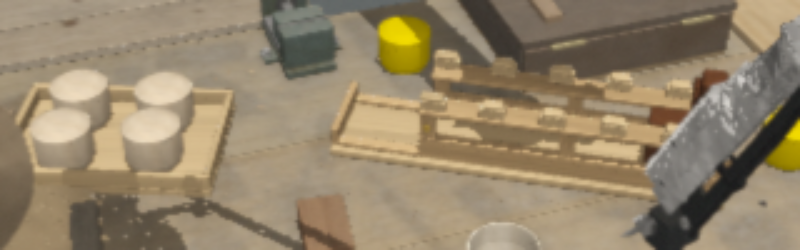

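The wrist view shows the stop at (110,235), level between the last two pairs of teeth, and the rack is empty. All four blanks stand in the tray, and the cup, sanding block and brush haven't moved. Handing in.

```bash
python3 -c "
from station import arm
print(arm.close_job())"
```

```text
the job is handed in; nothing more can be done
None
```

The rack is empty: all four blanks stand side by side in the tray, and the stop is back in the notches farthest from the bay. I handed the job in at about 56 s; it gives no verdict.

- **Sequence:** I moved the stop from pair 5 to pairs 4, 3, 2 and 1 in turn, seating and releasing it each time. After each move I put the foremost blank into the tray.
- **Tray knock:** the tray was knocked about 18 mm aside while the third blank was being lifted. I re-measured it before placing the last two blanks; the two camera views agreed on its position to about 2 mm.
- **Last checks:** the final pictures show the stop level between the last two pairs of teeth. On that last seating the fingers met the notch floor with about 10 N, at the height where I had gripped the stop. The cup, sanding block and brush look unmoved, the arm is clear of everything, and the wrist force reads near zero.
- **Disagreements:**
  - Once the outline network took something else for the tray, at low confidence (0.2), and twice it did not report the blank in the bay. I relied on the pictures there.
  - My first two readings of where the first blank stood in the bay differed by about 8 mm, so I looked again from above before gripping it.

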